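# Load the sample carrier on the mixer

## Robot

A 7-joint arm with a two-finger parallel gripper is mounted at the origin on the work surface. World frame = base frame: x ahead of the robot, y to its left, z up, the work surface at z = 0. Lengths are in mm, angles in degrees, forces in N, time in s.
With the tool pointing down it reaches from about 350 to 900 mm from the base axis. Payload 19.9 kg.
Tool frame: the origin (TCP) lies midway between the tips of the shut fingers; the grasp point (between the pads) lies 19 mm behind it; x points along the fingers, z is the direction in which the jaws open and shut, and the axes are right-handed (so a half turn about x gives the same grasp; the last joint's range is limited). The gripper opens to 85 mm and grips with 20 to 120 N. Pads are 22 mm wide; open, the fingers measure 114 mm over their backs; the gripper's body (76 mm by 85 mm) begins 54 mm behind the grasp point. The pads swing forward as they close: fully open they stand 13 mm farther back than shut.
Start: joints at [-66.606, 23.915, -0.59, 92.452, 0.269, 63.638, -3.037], TCP at [271.728, 562.819, 231.26] pointing down, gripper open.
Joint ranges: [-161.28, 161.28], [-22.2, 115.67], [-73.04, 71.86], [3.21, 147.25], [-68.34, 248.33], [10.77, 114.83], [-161.83, 161.83]. Speed limits (degrees/s): [108.29, 108.29, 136.94, 136.94, 172.46, 172.46, 172.46].

## Interface

Orientations are given as a 3x3 rotation matrix whose columns are the frame's x, y, z axes.
In Python, from rig import r gives the robot as it stands.
- The arm moves only by the tool servo_tool, never from a script. Its argument "targets" is a list of rows, each an object of numbers: "tx", "ty", "tz": the shift along the world's x, y, z in mm; "rx", "ry", "rz": the turn, a rotation vector about the world's x, y, z in degrees. In form: [{"tx": .., "ty": .., "tz": .., "rx": .., "ry": .., "rz": ..}, ...]. A call has exactly 10 rows; each row shifts and turns the commanded pose from where the row before left it; what a row does not reach is not made up. A row lasts 1/8 s, in which the tool goes at most 62.5 mm and 10.7 degrees, less where a joint would pass 70% of its speed; a pose out of reach is approached as far as the arm can. A call is refused whole if a number of a shift passes 62.5 or a number of a turn 10.7, either way. A call with a gripper value outside its range is refused whole. "grip" is the finger opening in mm, from 0 to 85.4, set as the call begins (left out, the last holds). The fingers move at their own pace and stop on an object; "grip_force" is the grip in N (left out, the last holds). Time passes only in rows, so rows that do not move let the fingers close, or fill a call up. It gives the time, the measured TCP pose, the force and the opening at its end, in the units of the state.
- r.observe(): the state, without advancing time (a new reading comes with each control period).
- r.snapshot(name): name is "scene" or "top" or "wrist"; returns a dict with "img" (420x560x3 uint8, red, green, blue), "fx", "fy", "cx", "cy" (pixels), "k1" (the pictures are not rectified: a ray, as slopes to the right and down, at radius r is drawn at 1 + k1 r^2 times it, then the intrinsics apply), "pose" (4x4, takes a point from camera to world coordinates); the wrist camera has in their place "hand_eye" (4x4, takes a point from camera to tool coordinates, whose origin is the TCP and whose axes are the tool frame's). Camera axes: x right, y down, z forward; pixel columns grow to the right and rows downward; lengths in mm; the calibration is good to about 2 mm. A picture is of the moment at which its call begins: read the wrist's pose just before it. There is no depth.
- r.sign_off(): hands the job in, once; it reports no verdict.
Trained networks look in the newest picture that a camera, given by its name, has taken for a name from the list of things; names that differ only in an ending like _2 or _b are one class to them, and where a whole thing is asked for, a point or a joint stands for the part that bears it (a point fixed in the world has none). Each returns a list of dicts, best first, with "score" (0 to 1); they miss things now and then, are a little off and sometimes report something else, mostly with a low value. They report only what shows in the picture. A call takes as long as a camera call. They do not tell look-alikes from the thing itself.
- r.find_in(name, camera): "location" ([row, column] in pixels, amid what is visible of it).
- r.masks_of(name, camera): "mask" (420x560 bool, what is visible of it) and "location" ([row, column] in pixels, amid what is visible of it).
The state is a dict: "time_s": time; "q": joint angles; "qd": joint speeds; "joint_torque": joint torques, N m; "position": TCP position; "tcp_rot": TCP orientation; "ft_force": force on the tool from outside, world axes, zero at the start; "ft_torque": the same for the moment, N m; "width": opening from 0.0 (shut) to 1.0 (fully open).
Only numpy, scipy, OpenCV 4.12 (cv2) and the standard library are available. Lean on these libraries where they do the work, as an engineer would, in place of code of your own. Each camera call takes 0.05 s, during which the arm holds its last target. There are 200 camera calls.

## Task

Set the empty round carrier level and centred on the small raised drive head of the mixer and let go, then pack all the slim-stoppered amber sample bottles upright into it in a honeycomb, one in the middle and the others round it, each set down on the carrier's floor and not dropped. Only when all are in, push the mixer's toggle lever, which leans towards the robot, fully over to on, away from the robot. Do not tip over the jar, the beaker or the tall solvent bottle.

Things in the scene. Friction and masses are not known exactly. Their poses are not given: they have to be found in the camera images.
- carrier: empty round aluminium carrier (an open pot): outer diameter 132 mm, inner diameter 124 mm, rim 45 mm above its underside, inner floor 6 mm above its underside, about 0.45 kg. Two grey plastic grip lugs stand on the rim at opposite sides, on its own +y and -y axis. Origin: centre of the underside; z up
- lug_a (a point): middle of the top of the carrier's +y lug. A lug is an upright block 12 mm thick (radially, along the carrier's y), 28 mm wide (along the carrier's x); it reaches 35 mm above the rim, to 80 mm above the carrier's underside; its centre line lies 69 mm from the carrier's axis. Axes parallel to the carrier's
- lug_b (a point): the same for the -y lug
- drive_head (a point): centre of the flat top of the mixer's drive head: a round black rubber disc, 72 mm in diameter, 80 mm above the bench, standing up from a white housing whose top is 55 mm above the bench. The housing is fixed; it reaches 85 mm from the head to its own -x, +x and -y sides and 155 mm to its +y side. Axes: the housing's, z up
- toggle (a joint): the mixer's toggle lever, angle in rad: 0 = off, leaning to the housing's -x; 1.0 = on, leaning fully to its +x. It swings about the housing's y axis, on a pivot 125 mm to the +y side of the head's axis and 77 mm above the bench; it turns easily and stays where it is left
- toggle_tip (a point): centre of the black ball (26 mm in diameter) at the end of the toggle, 60 mm from the pivot (about 130 mm above the bench when off or on, 137 mm midway)
- bottle0: amber sample bottle with a slim white stopper, all rigid in one piece, 70 to 140 g, standing steadily on a heavy steel foot: round body 36 mm in diameter and 42 mm high (lower edge bevelled 2 mm), shoulder sloping in to 50 mm, then a straight stopper 12 mm in diameter up to 84 mm, to be gripped. Origin: centre of the underside; z up along the bottle. Five to seven such bottles stand on the bench; None if absent
- bottle1: amber sample bottle with a slim white stopper, all rigid in one piece, 70 to 140 g, standing steadily on a heavy steel foot: round body 36 mm in diameter and 42 mm high (lower edge bevelled 2 mm), shoulder sloping in to 50 mm, then a straight stopper 12 mm in diameter up to 84 mm, to be gripped. Origin: centre of the underside; z up along the bottle. Five to seven such bottles stand on the bench; None if absent
- bottle2: amber sample bottle with a slim white stopper, all rigid in one piece, 70 to 140 g, standing steadily on a heavy steel foot: round body 36 mm in diameter and 42 mm high (lower edge bevelled 2 mm), shoulder sloping in to 50 mm, then a straight stopper 12 mm in diameter up to 84 mm, to be gripped. Origin: centre of the underside; z up along the bottle. Five to seven such bottles stand on the bench; None if absent
- bottle3: amber sample bottle with a slim white stopper, all rigid in one piece, 70 to 140 g, standing steadily on a heavy steel foot: round body 36 mm in diameter and 42 mm high (lower edge bevelled 2 mm), shoulder sloping in to 50 mm, then a straight stopper 12 mm in diameter up to 84 mm, to be gripped. Origin: centre of the underside; z up along the bottle. Five to seven such bottles stand on the bench; None if absent
- bottle4: amber sample bottle with a slim white stopper, all rigid in one piece, 70 to 140 g, standing steadily on a heavy steel foot: round body 36 mm in diameter and 42 mm high (lower edge bevelled 2 mm), shoulder sloping in to 50 mm, then a straight stopper 12 mm in diameter up to 84 mm, to be gripped. Origin: centre of the underside; z up along the bottle. Five to seven such bottles stand on the bench; None if absent
- bottle5: amber sample bottle with a slim white stopper, all rigid in one piece, 70 to 140 g, standing steadily on a heavy steel foot: round body 36 mm in diameter and 42 mm high (lower edge bevelled 2 mm), shoulder sloping in to 50 mm, then a straight stopper 12 mm in diameter up to 84 mm, to be gripped. Origin: centre of the underside; z up along the bottle. Five to seven such bottles stand on the bench; None if absent
- bottle6: amber sample bottle with a slim white stopper, all rigid in one piece, 70 to 140 g, standing steadily on a heavy steel foot: round body 36 mm in diameter and 42 mm high (lower edge bevelled 2 mm), shoulder sloping in to 50 mm, then a straight stopper 12 mm in diameter up to 84 mm, to be gripped. Origin: centre of the underside; z up along the bottle. Five to seven such bottles stand on the bench; None if absent
- jar: bystander: short capped jar without a slim stopper, 42 mm in diameter, 56 mm high, standing among the bottles. Origin: centre of the underside, z up
- beaker: bystander: small glass beaker, 44 mm in diameter, 55 mm high, standing among the bottles. Origin: centre of the underside, z up
- solvent: bystander: tall amber bottle with white cap, 64 mm in diameter, 140 mm high, behind the mixer. Origin: centre of the underside, z up
There are look-alikes about, which are no part of the job. Leave any yellow look-alike of the bottle0 alone.

How it is judged:
By the outcome, as a careful person would: the job done as asked, in the order asked, and still so for the second after the job is handed in, with the robot touching nothing.
Of bottle0, bottle1, bottle2, bottle3, bottle4, bottle5, bottle6 only 5 to 7 are there at a start; the rules pass over those that are not, and their reading is None.
At some moment in a run one of bottle0, bottle1, bottle2, bottle3, bottle4, bottle5, bottle6 may be knocked a few centimetres aside while the robot is not near it.
It also fails if it takes over 210 s, if anything falls off the work surface, if the arm or the gripper's body presses on something with over 40 N, if the wrist force passes 120 N, or if a joint passes its speed limit or range.

## Working session

There is one attempt and no reset: what is moved stays moved. The work goes in short steps, Python scripts to look and compute and a tool call to move; the robot and the scene stay as the last step left them, time stands still between calls to the robot, and variables do not carry over. Pictures are saved under pics/ and viewed, about 12 in all and at most 16, crops included, and the job is handed in when it is done.

Besides the shell and the picture viewer there is one more tool, called after "Call:" as name(argument=value, ...) on one line, values as JSON. servo_tool: Moves the arm, as the interface text tells. Its arguments: {"type":"object","properties":{"targets":{"type":"array"},"grip":{"type":"number"},"grip_force":{"type":"number"}},"required":["targets"]}

```bash
ls; mkdir -p pics; cat > h.py <<'E'
import numpy as np, cv2
from rig import r
def snap(c):
    o=r.observe(); s=r.snapshot(c)
    if 'pose' not in s:
        T=np.eye(4); T[:3,:3]=np.array(o['tcp_rot']); T[:3,3]=o['position']
        s['pose']=T@np.array(s['hand_eye'])
    s['pose']=np.array(s['pose']); return s
def K(s): return np.array([[s['fx'],0,s['cx']],[0,s['fy'],s['cy']],[0,0,1.]])
def unproj(s,rc,z):
    """pixel(s) (row,col) -> world points at height z"""
    rc=np.atleast_2d(rc).astype(float)
    d=np.c_[(rc[:,1]-s['cx'])/s['fx'],(rc[:,0]-s['cy'])/s['fy']]
    u=d.copy()
    for _ in range(20): u=d/(1+s['k1']*(u**2).sum(1,keepdims=True))
    v=np.c_[u,np.ones(len(u))]@s['pose'][:3,:3].T; c=s['pose'][:3,3]
    return c+v*((z-c[2])/v[:,2])[:,None]
def proj(s,P):
    p=(np.atleast_2d(P)-s['pose'][:3,3])@s['pose'][:3,:3]
    u=p[:,:2]/p[:,2:]; u=u*(1+s['k1']*(u**2).sum(1,keepdims=True))
    return np.c_[u[:,1]*s['fy']+s['cy'],u[:,0]*s['fx']+s['cx']]
def save(s,n,img=None): cv2.imwrite(f'pics/{n}.png',(s['img'] if img is None else img)[:,:,::-1])
E
python3 - <<'E'
from h import *
import numpy as np; np.set_printoptions(precision=1,suppress=True)
ims=[]
for c in('scene','top'):
    s=snap(c); save(s,c+'0'); print(c,s['pose'],s['fx'],s['k1'])
    for n,z in(('carrier',40),('lug_a',80),('drive_head',80),('toggle_tip',130),('bottle0',40),('jar',56),('beaker',50),('solvent',140)):
        for d in r.find_in(n,c): print(n,round(d['score'],2),np.array(d['location']),unproj(s,d['location'],z)[0])
E
```

```text
pics
scene [[   0.2    0.6   -0.7 1316.5]
 [   1.    -0.1    0.2 -156.3]
 [   0.    -0.8   -0.7  758.1]
 [   0.     0.     0.     1. ]] 397.92052143540656 -0.08136435294998251
carrier 0.98 [188.4 353.7] [466.  275.7  40. ]
lug_a 0.86 [186.8 354.4] [506.9 256.3  80. ]
lug_a 0.38 [205.8 186.4] [ 490.  -206.9   80. ]
drive_head 0.94 [216.  283.1] [583.4  32.2  80. ]
drive_head 0.54 [188.5 356. ] [515.2 257.8  80. ]
drive_head 0.45 [210.4 155.3] [ 491.3 -287.4   80. ]
bottle0 0.88 [240.8 127.3] [ 547.6 -365.2   40. ]
bottle0 0.67 [241.8 182.8] [ 580.9 -226.5   40. ]
bottle0 0.52 [262.7 148.6] [ 634.5 -310.7   40. ]
jar 0.56 [205.  186.6] [ 457.5 -208.    56. ]
beaker 0.57 [216.4 124. ] [ 461.7 -376.1   50. ]
beaker 0.23 [218.6 282.2] [560.5  35.8  50. ]
solvent 0.63 [276.1 210.5] [ 791.7 -167.5  140. ]
top [[  -0.    -1.     0.2  376. ]
 [  -1.     0.    -0.    14.1]
 [   0.    -0.2   -1.  1426.3]
 [   0.     0.     0.     1. ]] 495.20624881311664 -0.1341405909554912
lug_a 0.76 [260.4 164.3] [435.2 285.5  80. ]
drive_head 0.77 [226.9 255.9] [524.4  35.8  80. ]
toggle_tip 0.68 [209.5 353.2] [ 562.6 -224.2  130. ]
toggle_tip 0.33 [156.7 323.7] [ 707.5 -149.3  130. ]
bottle0 0.64 [227.2 399.7] [ 523.2 -373.3   40. ]
bottle0 0.61 [213.2 352.1] [ 565.  -237.2   40. ]
bottle0 0.53 [259.2 373.9] [ 433.5 -294.8   40. ]
bottle0 0.52 [232.7 367.6] [ 508.7 -279.6   40. ]
bottle0 0.49 [193.7 374. ] [ 620.8 -302.8   40. ]
bottle0 0.45 [203.9 401.7] [ 590.4 -382.5   40. ]
jar 0.74 [265.2 343.2] [ 417.7 -204.5   56. ]
beaker 0.65 [254.2 404.6] [ 445.5 -381.    50. ]
beaker 0.5 [261.9 164.2] [432.3 291.8  50. ]
solvent 0.84 [157.2 325.6] [ 703.6 -153.1  140. ]
```

```bash
python3 - <<'E'
import cv2
a=cv2.imread('pics/top0.png'); cv2.imwrite('pics/top0c.png',cv2.resize(a[120:320,120:440],None,fx=2.5,fy=2.5,interpolation=cv2.INTER_CUBIC))
a=cv2.imread('pics/scene0.png'); cv2.imwrite('pics/scene0c.png',cv2.resize(a[130:330,90:410],None,fx=2.5,fy=2.5,interpolation=cv2.INTER_CUBIC))
E
```

```text
(no output)
```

View pics/top0c.png

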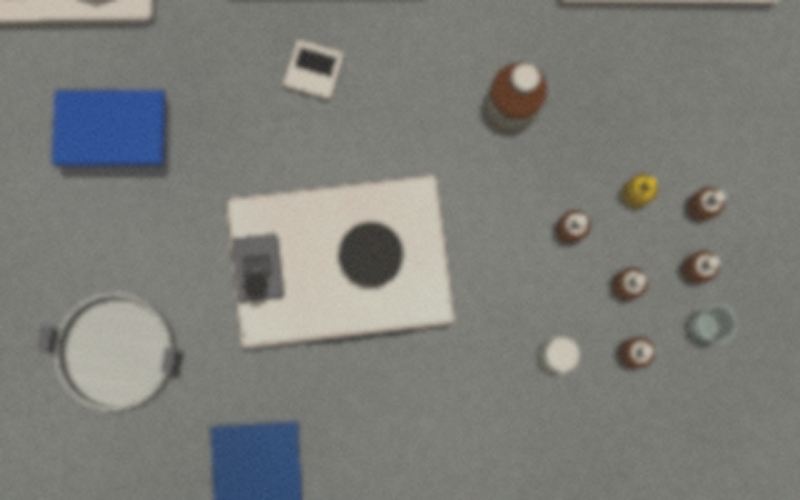

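View pics/scene0c.png

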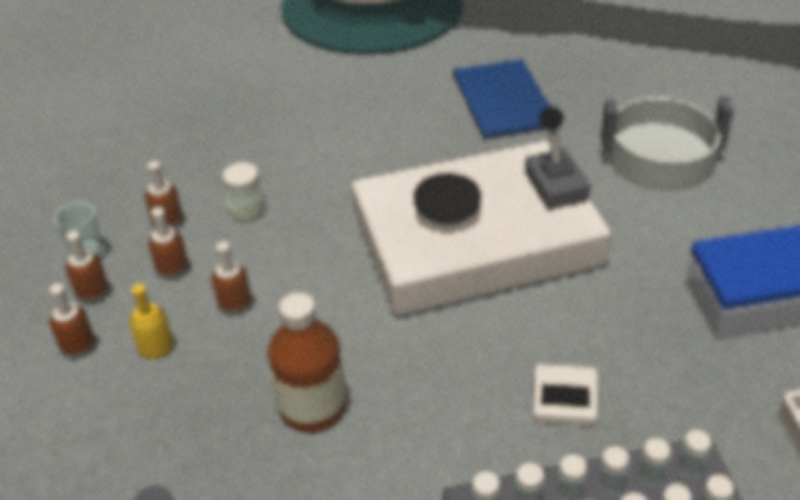

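Top view: the carrier is at crop (116,352) with lugs at (48,340) and (173,362). The head is at (370,255) and the toggle ball at (255,285). There are five amber bottles at about (573,226), (630,283), (702,266), (706,202) and (637,352), plus one yellow. The jar is at (562,354) and the beaker at (710,326). The scene view agrees with this.

```bash
python3 - <<'E'
from h import *
np.set_printoptions(precision=3,suppress=True)
o=r.observe(); print(o['position'],o['tcp_rot'],o['time_s'])
w=snap('wrist'); print(np.array(w['hand_eye']),w['fx'])
s=snap('top')
f=lambda x,y:[120+y/2.5,120+x/2.5]
for n,x,y,z in(('carr',116,352,45),('lugL',48,340,80),('lugR',173,362,80),('head',370,255,80),('ball',255,285,130)):
    print(n,unproj(s,f(x,y),z)[0])
E
```

```text
[271.761 562.819 231.286] [[ 0.    -0.901  0.435]
 [-0.     0.435  0.901]
 [-1.    -0.    -0.   ]] 0.9
[[  -0.001   -0.324    0.946 -143.038]
 [  -0.      -0.946   -0.324   83.108]
 [   1.      -0.001    0.001    0.705]
 [   0.       0.       0.       1.   ]] 374.25962053023363
carr [435.549 286.638  45.   ]
lugL [447.433 354.833  80.   ]
lugR [422.848 217.376  80.   ]
head [537.576   2.615  80.   ]
ball [501.036 124.171 130.   ]
```

Call:
servo_tool(targets=[{"tx": 15, "ty": -38, "tz": -3, "rz": 1.6}, {"tx": 17, "ty": -38, "tz": -3, "rz": 1.8}, {"tx": 17, "ty": -38, "tz": -3, "rz": 1.8}, {"tx": 17, "ty": -38, "tz": -3, "rz": 1.8}, {"tx": 17, "ty": -38, "tz": -3, "rz": 1.8}, {"tx": 17, "ty": -38, "tz": -3, "rz": 1.8}, {"tx": 17, "ty": -38, "tz": -3, "rz": 1.8}, {"tx": 17, "ty": -39, "tz": -3, "rz": 1.7}, {"tx": 17, "ty": -40, "tz": -4, "rz": 1.6}, {"tx": 0, "ty": 0, "tz": -3}], grip=40, grip_force=60)

```text
$.targets[0]: bad value
```

```bash
python3 - <<'E'
from h import *
np.set_printoptions(precision=3,suppress=True)
s=snap('wrist'); o=r.observe(); print(o['position'],np.array(o['tcp_rot'])[:,2],o['time_s'],o['width'])
save(s,'w1')
for d in r.masks_of('lug_a','wrist'):
    m=d['mask']; print(d['score'],d['location'],m.sum())
print(proj(s,[[423,217,80],[447.4,354.8,80],[435.5,286.6,45]]))
E
```

```text
[271.735 562.833 231.285] [ 0.435  0.901 -0.   ] 1.05 1.0031256127155137
0.82 [389.4, 177.7] 2013
[[446.533  57.564]
 [424.72  173.482]
 [410.732 126.306]]
```

View pics/w1.png

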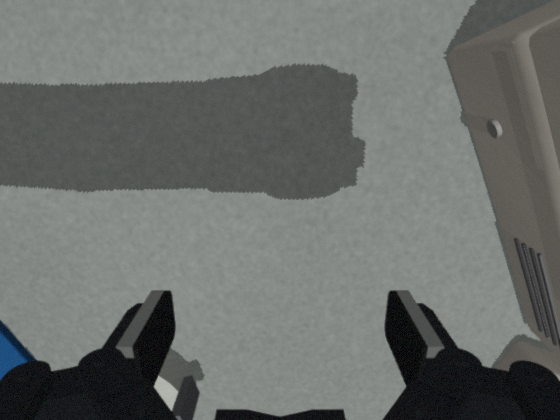

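The move was refused because each row needs all six keys. That view shows only the start pose: fingers at the bottom and a lug near (390,180). I'll send it again.

Call:
servo_tool(targets=[{"tx": 15, "ty": -38, "tz": -3, "rx": 0, "ry": 0, "rz": 1.6}, {"tx": 17, "ty": -38, "tz": -3, "rx": 0, "ry": 0, "rz": 1.8}, {"tx": 17, "ty": -38, "tz": -3, "rx": 0, "ry": 0, "rz": 1.8}, {"tx": 17, "ty": -38, "tz": -3, "rx": 0, "ry": 0, "rz": 1.8}, {"tx": 17, "ty": -38, "tz": -3, "rx": 0, "ry": 0, "rz": 1.8}, {"tx": 17, "ty": -38, "tz": -3, "rx": 0, "ry": 0, "rz": 1.8}, {"tx": 17, "ty": -38, "tz": -3, "rx": 0, "ry": 0, "rz": 1.8}, {"tx": 17, "ty": -39, "tz": -3, "rx": 0, "ry": 0, "rz": 1.7}, {"tx": 17, "ty": -40, "tz": -4, "rx": 0, "ry": 0, "rz": 1.6}, {"tx": 0, "ty": 0, "tz": -3, "rx": 0, "ry": 0, "rz": 0}], grip=40, grip_force=60)

```text
time_s: 2.35
position: [423.8, 215.1, 200.3]
tcp_rot: [[0.001, -0.984, 0.179], [-0.0, 0.179, 0.984], [-1.0, -0.001, -0.0]]
ft_force: [-0.5, 0.3, 0.6]
width: 0.467
```

```bash
python3 - <<'E'
from h import *
np.set_printoptions(precision=3,suppress=True)
s=snap('wrist'); o=r.observe(); print(o['position'],np.array(o['tcp_rot'])[:,2],o['time_s'],o['width'])
save(s,'w2')
for d in r.masks_of('lug_a','wrist'):
    m=d['mask']; print(d['score'],d['location'],m.sum())
print(proj(s,[[423,217,80],[447.4,354.8,80],[435.5,286.6,45]]))
E
```

```text
[423.018 216.89  199.979] [ 0.177  0.984 -0.   ] 2.4 0.46751471393096933
0.83 [192.3, 372.3] 21564
[[206.305 280.918]
 [205.532 468.412]
 [193.553 366.232]]
```

View pics/w2.png

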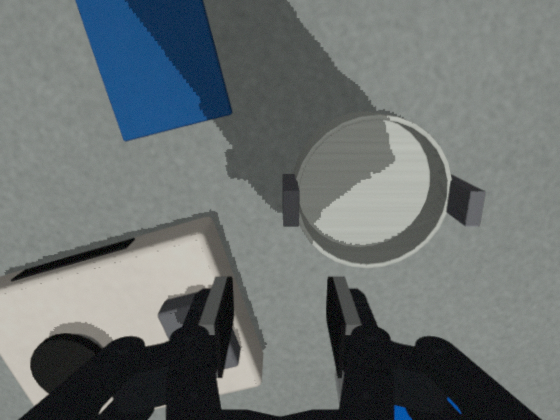

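Wrist view: lug R's top face is centred at about (row 206, col 291) and lug L's at (207,476). My top-view estimate included the lug side faces, so it was a few mm off in y.

```bash
python3 - <<'E'
from h import *
np.set_printoptions(precision=1,suppress=True)
s=snap('wrist')
g=cv2.cvtColor(s['img'],cv2.COLOR_RGB2GRAY)
cv2.imwrite('pics/lugs.png',cv2.resize(np.hstack([g[165:235,260:320],g[165:235,440:500]]),None,fx=6,fy=6,interpolation=cv2.INTER_NEAREST))
a=unproj(s,[[206,291],[207,476]],80); print(a,np.linalg.norm(a[1]-a[0]),a.mean(0))
E
```

```text
[[422.7 227.2  80. ]
 [447.7 363.4  80. ]] 138.4840272464657 [435.2 295.3  80. ]
```

View pics/lugs.png

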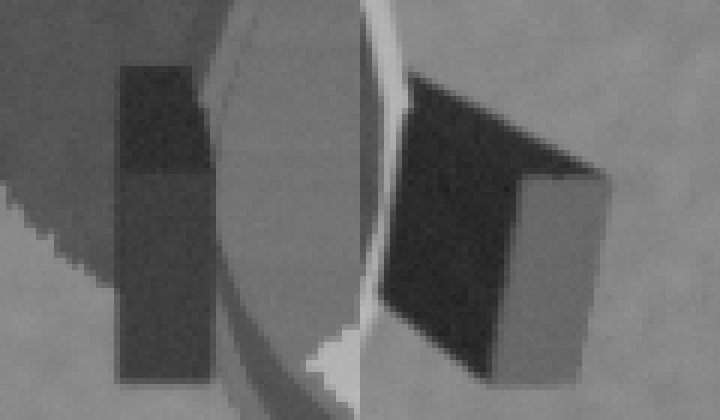

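In the enlarged crop the lug tops are centred at (211.4,287.7) and (211.7,471.3).

```bash
python3 - <<'E'
from h import *
np.set_printoptions(precision=1,suppress=True)
s=snap('wrist')
a=unproj(s,[[211.4,287.7],[211.7,471.3]],80); d=a[1]-a[0];print(a,np.linalg.norm(d),a.mean(0),np.degrees(np.arctan2(d[1],d[0])))
print(r.observe()['position'])
E
```

```text
[[426.3 224.7  80. ]
 [450.6 360.5  80. ]] 137.94270104275049 [438.4 292.6  80. ] 79.85818115125727
[422.4 218.8 200.3]
```

Call:
servo_tool(targets=[{"tx": 2, "ty": 4, "tz": -15, "rx": 0, "ry": 0, "rz": 0}, {"tx": 2, "ty": 3, "tz": -25, "rx": 0, "ry": 0, "rz": 0}, {"tx": 0, "ty": 0, "tz": -25, "rx": 0, "ry": 0, "rz": 0}, {"tx": 0, "ty": 0, "tz": -25, "rx": 0, "ry": 0, "rz": 0}, {"tx": 0, "ty": 0, "tz": -20, "rx": 0, "ry": 0, "rz": 0}, {"tx": 0, "ty": 0, "tz": -20, "rx": 0, "ry": 0, "rz": 0}, {"tx": 0, "ty": 0, "tz": -15, "rx": 0, "ry": 0, "rz": 0}, {"tx": 0, "ty": 0, "tz": -5, "rx": 0, "ry": 0, "rz": 0}, {"tx": 0, "ty": 0, "tz": 0, "rx": 0, "ry": 0, "rz": 0}, {"tx": 0, "ty": 0, "tz": 0, "rx": 0, "ry": 0, "rz": 0}])

```text
time_s: 3.8
position: [427.0, 225.1, 50.8]
tcp_rot: [[0.001, -0.985, 0.175], [0.0, 0.175, 0.985], [-1.0, -0.001, 0.001]]
ft_force: [0.6, 0.0, -0.1]
width: 0.467
```

```bash
python3 - <<'E'
from h import *
s=snap('wrist'); save(s,'w3'); print(r.observe()['position'],r.observe()['ft_force'])
E
```

```text
[427.04652967 225.0320948   50.81080056] [ 0.11681989 -0.2884331   0.36570293]
```

View pics/w3.png

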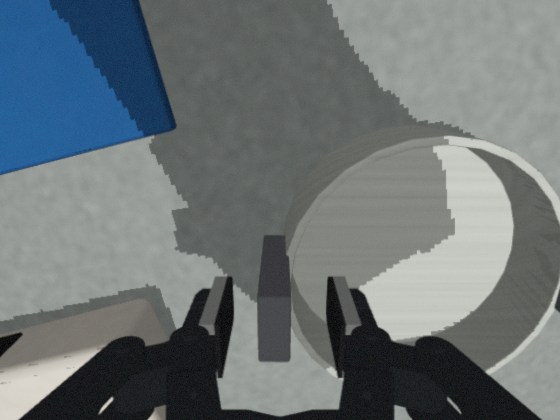

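The lug sits between the pads (cols 258–291, jaw midpoint 281), so I'll close and lift.

Call:
servo_tool(targets=[{"tx": 0, "ty": 0, "tz": 0, "rx": 0, "ry": 0, "rz": 0}, {"tx": 0, "ty": 0, "tz": 0, "rx": 0, "ry": 0, "rz": 0}, {"tx": 0, "ty": 0, "tz": 0, "rx": 0, "ry": 0, "rz": 0}, {"tx": 0, "ty": 0, "tz": 0, "rx": 0, "ry": 0, "rz": 0}, {"tx": 0, "ty": 0, "tz": 0, "rx": 0, "ry": 0, "rz": 0}, {"tx": 0, "ty": 0, "tz": 4, "rx": 0, "ry": 0, "rz": 0}, {"tx": 0, "ty": 0, "tz": 10, "rx": 0, "ry": 0, "rz": 0}, {"tx": 0, "ty": 0, "tz": 15, "rx": 0, "ry": 0, "rz": 0}, {"tx": 0, "ty": 0, "tz": 20, "rx": 0, "ry": 0, "rz": 0}, {"tx": 0, "ty": 0, "tz": 20, "rx": 0, "ry": 0, "rz": 0}], grip=0, grip_force=110)

```text
time_s: 5.1
position: [426.8, 224.8, 120.8]
tcp_rot: [[0.0, -0.985, 0.175], [0.0, 0.175, 0.985], [-1.0, -0.0, 0.0]]
ft_force: [0.4, 0.1, -3.9]
width: 0.123
```

Call:
servo_tool(targets=[{"tx": 0, "ty": 0, "tz": 20, "rx": 0, "ry": 0, "rz": 0}, {"tx": 0, "ty": 0, "tz": 20, "rx": 0, "ry": 0, "rz": 0}, {"tx": 0, "ty": 0, "tz": 15, "rx": 0, "ry": 0, "rz": 0}, {"tx": 0, "ty": 0, "tz": 10, "rx": 0, "ry": 0, "rz": 0}, {"tx": 0, "ty": 0, "tz": 5, "rx": 0, "ry": 0, "rz": 0}, {"tx": 0, "ty": 0, "tz": 0, "rx": 0, "ry": 0, "rz": 0}, {"tx": 0, "ty": 0, "tz": 0, "rx": 0, "ry": 0, "rz": 0}, {"tx": 0, "ty": 0, "tz": 0, "rx": 0, "ry": 0, "rz": 0}, {"tx": 0, "ty": 0, "tz": 0, "rx": 0, "ry": 0, "rz": 0}, {"tx": 0, "ty": 0, "tz": 0, "rx": 0, "ry": 0, "rz": 0}])

```text
time_s: 6.35
position: [426.7, 224.8, 189.1]
tcp_rot: [[-0.0, -0.985, 0.175], [-0.0, 0.175, 0.985], [-1.0, 0.0, -0.0]]
ft_force: [-0.1, 0.4, -4.3]
width: 0.116
```

```bash
python3 - <<'E'
from h import *
np.set_printoptions(precision=2,suppress=True)
s=snap('wrist'); w=s['img'][40:400]; o=r.observe(); print(o['position'],o['ft_force'],o['ft_torque'],o['width'])
t=snap('scene'); cv2.imwrite('pics/c4.png',cv2.resize(np.hstack([w,t['img'][40:400]]),(800,257))[:,:,::-1])
# drive head from wrist/top/scene masks
for c in('scene','top'):
    q=snap(c)
    for d in r.masks_of('drive_head',c):
        m=d['mask'].astype(np.uint8); g=cv2.cvtColor(q['img'],cv2.COLOR_RGB2GRAY)
        ys,xs=np.nonzero(m&(g<75)); print(c,d['score'],d['location'],m.sum(),len(ys),unproj(q,[ys.mean(),xs.mean()],80)[0] if len(ys) else '')
E
```

```text
[426.71 224.79 189.19] [-0.4   0.61 -4.74] [-0.26  0.    0.04] 0.12032999135861754
scene 0.72 [218.0, 282.8] 4986 527 [539.74  37.04  80.  ]
top 0.79 [224.4, 253.1] 5218 500 [533.82  23.47  80.  ]
```

View pics/c4.png

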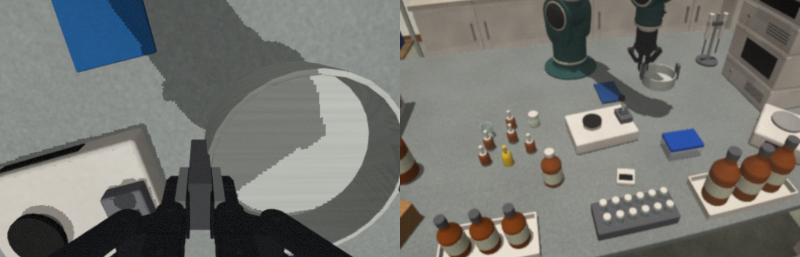

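```bash
cat >> h.py <<'E'
def darkhead(s,guess,zt=80,thr=70):
    """drive head: dark blob near guess"""
    g=cv2.GaussianBlur(cv2.cvtColor(s['img'],cv2.COLOR_RGB2GRAY),(3,3),0)
    n,l,st,ce=cv2.connectedComponentsWithStats((g<thr).astype(np.uint8))
    rc=proj(s,guess)[0]; k=1+np.argmin([np.hypot(*(ce[i]-rc[::-1]))+1e3*(st[i,4]<150) for i in range(1,n)])
    c=max(cv2.findContours((l==k).astype(np.uint8),0,1)[0],key=cv2.contourArea)
    e=cv2.fitEllipse(c); P=unproj(s,c[:,0,::-1],zt); 
    (x,y),R=cv2.minEnclosingCircle(P[:,:2].astype(np.float32))
    return e,unproj(s,[e[0][1],e[0][0]],zt)[0],(x,y,R),st[k]
E
python3 - <<'E'
from h import *
np.set_printoptions(precision=1,suppress=True)
for c in('top','scene'):
    s=snap(c)
    for t in(60,80,100): print(c,t,darkhead(s,[537,5,80],80,t))
    q=proj(s,[[535,4,80]])[0]
    x,y=int(q[1]),int(q[0]); save(s,'hd_'+c,cv2.resize(s['img'][y-30:y+30,x-40:x+40],(400,300),interpolation=cv2.INTER_NEAREST))
a=cv2.imread('pics/hd_top.png');b=cv2.imread('pics/hd_scene.png');cv2.imwrite('pics/hd.png',np.hstack([a,b]))
E
```

```text
top 60 (((197.10546875, 302.5152282714844), (29.946805953979492, 134.8475799560547), 157.34963989257812), array([321.5, 195.5,  80. ]), (375.3697509765625, 192.1374969482422, 176.627197265625), array([ 169,  225,   61,  118, 2273], dtype=int32))
top 80 (((267.7699890136719, 221.51690673828125), (21.76614761352539, 22.4936580657959), 15.68546199798584), array([538.9,   3.2,  80. ]), (539.0696411132812, 3.5270462036132812, 31.9187068939209), array([257, 210,  23,  24, 415], dtype=int32))
top 100 (((267.772705078125, 221.44815063476562), (23.062570571899414, 23.690204620361328), 25.26457405090332), array([539.1,   3.2,  80. ]), (539.4671630859375, 3.8783819675445557, 33.6397590637207), array([256, 210,  24,  24, 462], dtype=int32))
scene 60 (((268.40850830078125, 209.2380828857422), (16.748397827148438, 22.596736907958984), 88.83480834960938), array([549.6,   1. ,  80. ]), (549.1173095703125, 0.20679113268852234, 34.329952239990234), array([257, 201,  23,  18, 325], dtype=int32))
scene 80 (((268.5312805175781, 209.5000457763672), (18.455204010009766, 23.95867919921875), 90.41194915771484), array([550.7,   1.1,  80. ]), (549.748779296875, 1.4970365762710571, 37.848201751708984), array([257, 200,  24,  20, 377], dtype=int32))
scene 100 (((268.4732666015625, 209.56820678710938), (19.43129539489746, 25.244693756103516), 89.79391479492188), array([550.9,   0.9,  80. ]), (549.884033203125, 1.4687741994857788, 39.20901107788086), array([256, 200,  26,  20, 417], dtype=int32))
```

View pics/hd.png

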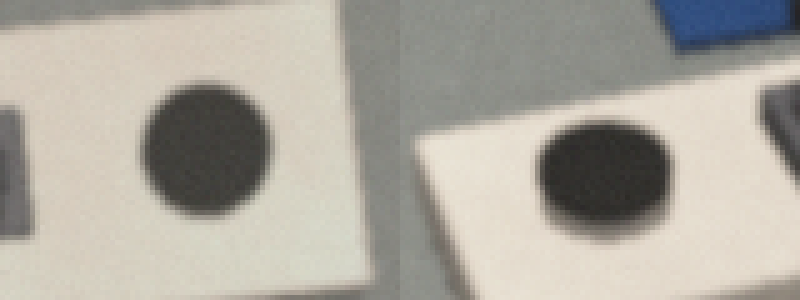

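The top view puts the head at about (539,3). The scene fit includes the disc's side, so I don't trust it. I'll lift clear and look at it with the wrist camera.

Call:
servo_tool(targets=[{"tx": 0, "ty": 0, "tz": 15, "rx": 0, "ry": 0, "rz": 0}, {"tx": 5, "ty": -5, "tz": 25, "rx": 0, "ry": 0, "rz": 0}, {"tx": 15, "ty": -15, "tz": 21, "rx": 0, "ry": 0, "rz": 0}, {"tx": 25, "ty": -25, "tz": 0, "rx": 0, "ry": 0, "rz": 0}, {"tx": 25, "ty": -25, "tz": 0, "rx": 0, "ry": 0, "rz": 0}, {"tx": 25, "ty": -25, "tz": 0, "rx": 0, "ry": 0, "rz": 0}, {"tx": 23, "ty": -25, "tz": 0, "rx": 0, "ry": 0, "rz": 0}, {"tx": 15, "ty": -15, "tz": 0, "rx": 0, "ry": 0, "rz": 0}, {"tx": 0, "ty": 0, "tz": 0, "rx": 0, "ry": 0, "rz": 0}, {"tx": 0, "ty": 0, "tz": 0, "rx": 0, "ry": 0, "rz": 0}])

```text
time_s: 8.0
position: [559.5, 90.4, 250.8]
tcp_rot: [[0.0, -0.985, 0.174], [0.0, 0.174, 0.985], [-1.0, -0.0, 0.0]]
ft_force: [1.0, 0.4, -3.6]
width: 0.119
```

Call:
servo_tool(targets=[{"tx": 0, "ty": 0, "tz": 0, "rx": 0, "ry": 0, "rz": 0}, {"tx": 0, "ty": 0, "tz": 0, "rx": 0, "ry": 0, "rz": 0}, {"tx": 0, "ty": 0, "tz": 0, "rx": 0, "ry": 0, "rz": 0}, {"tx": 0, "ty": 0, "tz": 0, "rx": 0, "ry": 0, "rz": 0}, {"tx": 0, "ty": 0, "tz": 0, "rx": 0, "ry": 0, "rz": 0}, {"tx": 0, "ty": 0, "tz": 0, "rx": 0, "ry": 0, "rz": 0}, {"tx": 0, "ty": 0, "tz": 0, "rx": 0, "ry": 0, "rz": 0}, {"tx": 0, "ty": 0, "tz": 0, "rx": 0, "ry": 0, "rz": 0}, {"tx": 0, "ty": 0, "tz": 0, "rx": 0, "ry": 0, "rz": 0}, {"tx": 0, "ty": 0, "tz": 0, "rx": 0, "ry": 0, "rz": 0}])

```text
time_s: 9.25
position: [559.7, 89.8, 250.3]
tcp_rot: [[0.0, -0.985, 0.175], [-0.0, 0.175, 0.985], [-1.0, -0.0, -0.0]]
ft_force: [0.4, 0.1, -4.4]
width: 0.121
```

```bash
python3 - <<'E'
from h import *
np.set_printoptions(precision=1,suppress=True)
s=snap('wrist'); save(s,'w5'); print(r.observe()['position'])
for t in(40,60,80): print(t,darkhead(s,[539,3,80],80,t))
E
```

```text
[559.7  89.8 250.3]
40 (((177.0558624267578, 185.2716522216797), (76.42131805419922, 80.19683074951172), 117.02772521972656), array([539.6,   4.3,  80. ]), (540.5790405273438, 3.766639232635498, 35.54871368408203), array([ 137,  146,   81,   79, 4922], dtype=int32))
60 (((176.9382781982422, 185.29736328125), (77.52740478515625, 81.49159240722656), 118.86907958984375), array([539.6,   4.2,  80. ]), (540.965576171875, 3.8264105319976807, 36.084022521972656), array([ 136,  146,   82,   80, 5073], dtype=int32))
80 (((176.98619079589844, 185.20925903320312), (78.4356918334961, 82.42152404785156), 118.18086242675781), array([539.6,   4.2,  80. ]), (540.8583984375, 3.9756782054901123, 36.41482162475586), array([ 136,  145,   83,   81, 5188], dtype=int32))
```

View pics/w5.png

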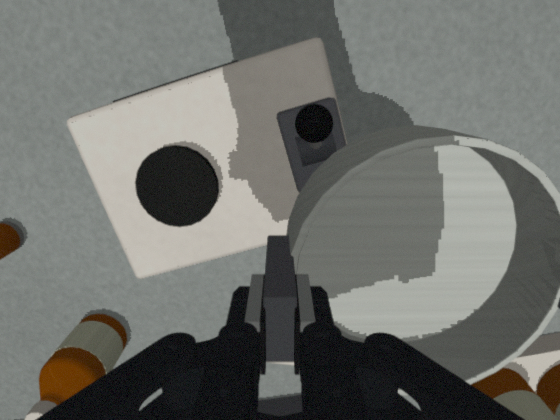

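The head is at (539.8, 4.1) with a fitted radius of 36.1 mm, as expected. Next I check the held carrier's rim and level against the model.

```bash
python3 - <<'E'
from h import *
np.set_printoptions(precision=1,suppress=True)
s=snap('wrist'); o=r.observe(); p=np.array(o['position']); 
a=np.radians(np.arange(0,360,1)); im=s['img'].copy()
u=np.array([.175,.985,0]); v=np.array([.985,-.175,0])
for R,dz,col in((66,45,(255,0,0)),(62,45,(0,255,0)),(62,6,(0,0,255))):
    P=p+[0,0,-50.8+dz]+69*u+R*(np.cos(a)[:,None]*u+np.sin(a)[:,None]*v)
    for q in proj(s,P):
        y,x=np.round(q).astype(int)
        if 0<=y<420 and 0<=x<560: im[y,x]=col
b=unproj(s,[122,314],130)[0]; print('ball',b)
save(s,'w5o',cv2.resize(im[100:390,260:560],None,fx=2,fy=2,interpolation=cv2.INTER_NEAREST))
E
```

```text
ball [503.1 124.7 130. ]
```

View pics/w5o.png

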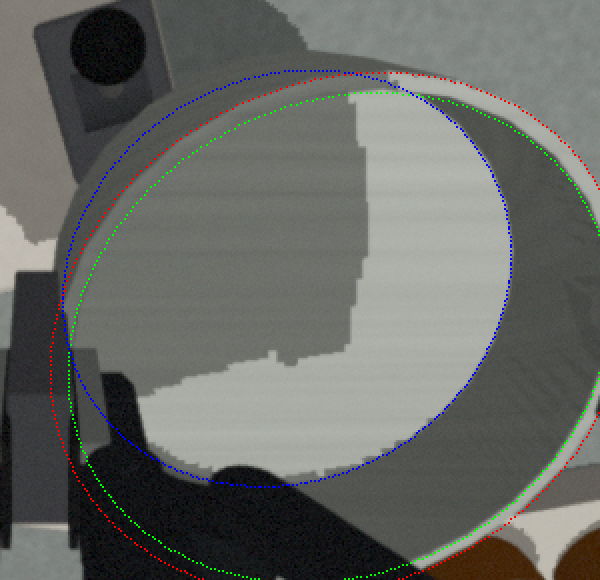

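The overlay matches to about 1 px, so the carrier is level and centred as modelled. Next I move over the head and go down.

Call:
servo_tool(targets=[{"tx": -2, "ty": -10, "tz": 0, "rx": 0, "ry": 0, "rz": 0}, {"tx": -4, "ty": -20, "tz": 0, "rx": 0, "ry": 0, "rz": 0}, {"tx": -6, "ty": -30, "tz": 0, "rx": 0, "ry": 0, "rz": 0}, {"tx": -6, "ty": -30, "tz": 0, "rx": 0, "ry": 0, "rz": 0}, {"tx": -6, "ty": -30, "tz": 0, "rx": 0, "ry": 0, "rz": 0}, {"tx": -5, "ty": -20, "tz": -10, "rx": 0, "ry": 0, "rz": 0}, {"tx": -3, "ty": -13.7, "tz": -20, "rx": 0, "ry": 0, "rz": 0}, {"tx": 0, "ty": 0, "tz": -20, "rx": 0, "ry": 0, "rz": 0}, {"tx": 0, "ty": 0, "tz": -20, "rx": 0, "ry": 0, "rz": 0}, {"tx": 0, "ty": 0, "tz": -15, "rx": 0, "ry": 0, "rz": 0}])

```text
time_s: 10.6
position: [527.2, -65.1, 164.6]
tcp_rot: [[-0.0, -0.984, 0.176], [-0.0, 0.176, 0.984], [-1.0, 0.0, -0.0]]
ft_force: [0.6, -0.2, -5.5]
width: 0.118
```

Call:
servo_tool(targets=[{"tx": 0, "ty": 0, "tz": -12, "rx": 0, "ry": 0, "rz": 0}, {"tx": 0, "ty": 0, "tz": -8, "rx": 0, "ry": 0, "rz": 0}, {"tx": 0, "ty": 0, "tz": -4, "rx": 0, "ry": 0, "rz": 0}, {"tx": 0, "ty": 0, "tz": 0, "rx": 0, "ry": 0, "rz": 0}, {"tx": 0, "ty": 0, "tz": 0, "rx": 0, "ry": 0, "rz": 0}, {"tx": 0, "ty": 0, "tz": 0, "rx": 0, "ry": 0, "rz": 0}, {"tx": 0, "ty": 0, "tz": 0, "rx": 0, "ry": 0, "rz": 0}, {"tx": 0, "ty": 0, "tz": 0, "rx": 0, "ry": 0, "rz": 0}, {"tx": 0, "ty": 0, "tz": 0, "rx": 0, "ry": 0, "rz": 0}, {"tx": 0, "ty": 0, "tz": 0, "rx": 0, "ry": 0, "rz": 0}])

```text
time_s: 11.85
position: [527.7, -63.9, 141.3]
tcp_rot: [[0.0, -0.985, 0.175], [-0.0, 0.175, 0.985], [-1.0, -0.0, -0.0]]
ft_force: [0.2, 0.4, -5.6]
width: 0.12
```

Exactly over it. Now down slowly.

Call:
servo_tool(targets=[{"tx": 0, "ty": 0, "tz": -4, "rx": 0, "ry": 0, "rz": 0}, {"tx": 0, "ty": 0, "tz": -3, "rx": 0, "ry": 0, "rz": 0}, {"tx": 0, "ty": 0, "tz": -1, "rx": 0, "ry": 0, "rz": 0}, {"tx": 0, "ty": 0, "tz": -0.7, "rx": 0, "ry": 0, "rz": 0}, {"tx": 0, "ty": 0, "tz": -0.5, "rx": 0, "ry": 0, "rz": 0}, {"tx": 0, "ty": 0, "tz": -0.5, "rx": 0, "ry": 0, "rz": 0}, {"tx": 0, "ty": 0, "tz": 0, "rx": 0, "ry": 0, "rz": 0}, {"tx": 0, "ty": 0, "tz": 0, "rx": 0, "ry": 0, "rz": 0}, {"tx": 0, "ty": 0, "tz": 0, "rx": 0, "ry": 0, "rz": 0}, {"tx": 0, "ty": 0, "tz": 0, "rx": 0, "ry": 0, "rz": 0}])

```text
time_s: 13.1
position: [527.7, -63.9, 131.6]
tcp_rot: [[0.0, -0.985, 0.175], [-0.0, 0.175, 0.985], [-1.0, -0.0, -0.0]]
ft_force: [0.1, -0.8, -4.7]
width: 0.121
```

Call:
servo_tool(targets=[{"tx": 0, "ty": 0, "tz": -0.5, "rx": 0, "ry": 0, "rz": 0}, {"tx": 0, "ty": 0, "tz": -0.5, "rx": 0, "ry": 0, "rz": 0}, {"tx": 0, "ty": 0, "tz": 0, "rx": 0, "ry": 0, "rz": 0}, {"tx": 0, "ty": 0, "tz": 0, "rx": 0, "ry": 0, "rz": 0}, {"tx": 0, "ty": 0, "tz": 0, "rx": 0, "ry": 0, "rz": 0}, {"tx": 0, "ty": 0, "tz": 0, "rx": 0, "ry": 0, "rz": 0}, {"tx": 0, "ty": 0, "tz": 0, "rx": 0, "ry": 0, "rz": 0}, {"tx": 0, "ty": 0, "tz": 0, "rx": 0, "ry": 0, "rz": 0}, {"tx": 0, "ty": 0, "tz": 0, "rx": 0, "ry": 0, "rz": 0}, {"tx": 0, "ty": 0, "tz": 0, "rx": 0, "ry": 0, "rz": 0}])

```text
time_s: 14.35
position: [527.8, -64.1, 130.8]
tcp_rot: [[0.0, -0.985, 0.175], [-0.0, 0.175, 0.985], [-1.0, -0.0, -0.0]]
ft_force: [-4.2, -2.4, 5.1]
width: 0.123
```

It's seated: the force went from −4.7 to +5.1 N. I'll release and rise.

Call:
servo_tool(targets=[{"tx": 0, "ty": 0, "tz": 0, "rx": 0, "ry": 0, "rz": 0}, {"tx": 0, "ty": 0, "tz": 0, "rx": 0, "ry": 0, "rz": 0}, {"tx": 0, "ty": 0, "tz": 0, "rx": 0, "ry": 0, "rz": 0}, {"tx": 0, "ty": 0, "tz": 0, "rx": 0, "ry": 0, "rz": 0}, {"tx": 0, "ty": 0, "tz": 5, "rx": 0, "ry": 0, "rz": 0}, {"tx": 0, "ty": 0, "tz": 15, "rx": 0, "ry": 0, "rz": 0}, {"tx": 0, "ty": 0, "tz": 25, "rx": 0, "ry": 0, "rz": 0}, {"tx": 0, "ty": 0, "tz": 35, "rx": 0, "ry": 0, "rz": 0}, {"tx": 0, "ty": 0, "tz": 35, "rx": 0, "ry": 0, "rz": 0}, {"tx": 0, "ty": 0, "tz": 25, "rx": 0, "ry": 0, "rz": 0}], grip=35)

```text
time_s: 15.6
position: [527.9, -64.0, 273.3]
tcp_rot: [[0.002, -0.985, 0.175], [0.0, 0.175, 0.985], [-1.0, -0.002, 0.0]]
ft_force: [0.1, 1.1, 0.1]
width: 0.41
```

```bash
cat >> h.py <<'E'
def bottles(s,zlist=84,verbose=False):
    pass
E
python3 - <<'E'
from h import *
np.set_printoptions(precision=1,suppress=True)
s=snap('wrist'); o=r.observe(); print(o['position'],o['time_s'])
t=snap('top')
# overlay expected carrier & list bottle detections
a=np.radians(np.arange(0,360,3)); im=s['img'].copy()
c=np.array([539.8,4.1,80])
for R,dz,col in((66,45,(255,0,0)),(62,6,(0,0,255))):
    for q in proj(s,c+np.c_[R*np.cos(a),R*np.sin(a),0*a+dz]):
        y,x=np.round(q).astype(int)
        if 0<=y<420 and 0<=x<560: im[y,x]=col
save(s,'w6',im)
ti=t['img']; cv2.imwrite('pics/t6.png',cv2.resize(np.hstack([im[:, :],cv2.resize(ti[170:300,310:450],(452,420),interpolation=cv2.INTER_NEAREST)]),(800,332))[:,:,::-1])
for d in r.masks_of('bottle0','top'): print('top',round(d['score'],2),np.array(d['location']),d['mask'].sum(),unproj(t,d['location'],45)[0])
E
```

```text
[528.9 -64.2 276. ] 15.65
top 0.69 [234.4 369.7] 134 [ 503.3 -284.4   45. ]
top 0.62 [226.8 400.7] 158 [ 523.7 -374.8   45. ]
top 0.57 [193.7 375.8] 165 [ 619.9 -306.9   45. ]
top 0.54 [204.8 400.3] 183 [ 587.1 -376.8   45. ]
top 0.5 [211.2 352.5] 132 [ 570.  -237.6   45. ]
top 0.45 [261.9 373.2] 171 [ 425.7 -291.4   45. ]
```

View pics/t6.png

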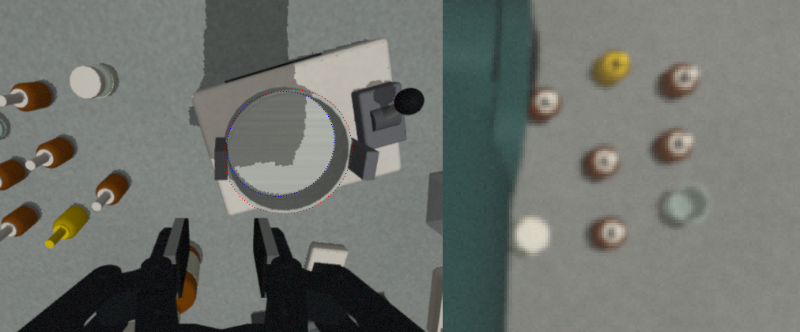

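The carrier is seated, level and centred: the overlay circles coincide with it at about (287,143) in the half-scale picture. The top inset shows all five amber bottles plus the yellow one. Now over to the bottles.

Call:
servo_tool(targets=[{"tx": 2, "ty": -14, "tz": -2, "rx": 0, "ry": 0, "rz": 0}, {"tx": 5, "ty": -35, "tz": -3, "rx": 0, "ry": 0, "rz": 0}, {"tx": 5, "ty": -40, "tz": -3, "rx": 0, "ry": 0, "rz": 0}, {"tx": 5, "ty": -40, "tz": -3, "rx": 0, "ry": 0, "rz": 0}, {"tx": 5, "ty": -40, "tz": -3, "rx": 0, "ry": 0, "rz": 0}, {"tx": 5, "ty": -35, "tz": -3, "rx": 0, "ry": 0, "rz": 0}, {"tx": 5, "ty": -22, "tz": -3, "rx": 0, "ry": 0, "rz": 0}, {"tx": 0, "ty": 0, "tz": 0, "rx": 0, "ry": 0, "rz": 0}, {"tx": 0, "ty": 0, "tz": 0, "rx": 0, "ry": 0, "rz": 0}, {"tx": 0, "ty": 0, "tz": 0, "rx": 0, "ry": 0, "rz": 0}])

```text
time_s: 17.0
position: [560.0, -288.8, 250.7]
tcp_rot: [[0.0, -0.985, 0.174], [0.0, 0.174, 0.985], [-1.0, -0.0, 0.0]]
ft_force: [-0.1, -0.5, 0.3]
width: 0.411
```

```bash
cat >> h.py <<'E'
from scipy.optimize import minimize
_a=np.radians(np.arange(0,360,15)); _c=np.c_[np.cos(_a),np.sin(_a)]
def sil(s,x,y,z0=0):
    m=np.zeros(s['img'].shape[:2],np.float32)
    for parts in (((16,0),(18,2),(18,42)),((18,42),(6,50)),((6,50),(6,84))):
        P=np.vstack([np.c_[x+R*_c[:,0],y+R*_c[:,1],np.full(24,z0+z)] for R,z in parts])
        q=proj(s,P)[:,::-1].astype(np.float32)
        cv2.fillConvexPoly(m,cv2.convexHull((q*16).round().astype(np.int32)),1,shift=4)
    return m
def bottles(s,cam,z0=0):
    out=[]
    hsv=cv2.cvtColor(s['img'],cv2.COLOR_RGB2HSV)
    for d in r.masks_of('bottle0',cam):
        M=d['mask'].astype(np.float32)
        if d['score']<.3 or M.sum()<60: continue
        px=hsv[(d['mask'])&(hsv[:,:,1]>130)]
        hue=np.median(px[:,0]) if len(px) else -1
        f=lambda p:1-np.minimum(S:=sil(s,p[0],p[1],z0),M).sum()/max(1,np.maximum(S,M).sum())
        b=None
        for zz in (25,60):
            g=unproj(s,d['location'],z0+zz)[0][:2]
            o=minimize(f,g,method='Nelder-Mead',options=dict(initial_simplex=[g,g+[12,0],g+[0,12]],xatol=.2))
            if b is None or o.fun<b.fun:b=o
        out.append((b.x,1-b.fun,hue,d['score']))
    return out
E
cat > look.py <<'E'
from h import *
import sys; np.set_printoptions(precision=1,suppress=True)
o=r.observe(); print(np.array(o['position']),o['time_s'],np.array(o['q']))
for c in sys.argv[1:]:
    s=snap(c); save(s,f'last_{c}')
    for x,i,h,sc in bottles(s,c): print(c,x,'iou %.2f hue %d sc %.2f'%(i,h,sc))
E
python3 look.py wrist top
```

```text
[ 560.  -288.8  250.7] 17.0 [  6.4  24.9  24.6  91.1 -11.   66.3 113.4]
wrist [ 510.  -293.7] iou 0.97 hue 15 sc 0.98
wrist [ 576.7 -230.3] iou 0.95 hue 15 sc 0.88
wrist [ 619.1 -310.7] iou 0.95 hue 26 sc 0.79
wrist [ 528.3 -376.6] iou 0.93 hue 15 sc 0.73
wrist [ 602.5 -387.7] iou 0.95 hue 15 sc 0.57
wrist [ 430.6 -299.2] iou 0.96 hue 15 sc 0.57
top [ 574.1 -231.1] iou 0.90 hue 11 sc 0.47
```

Call:
servo_tool(targets=[{"tx": 5.7, "ty": 20.5, "tz": -10, "rx": 0, "ry": 0, "rz": 0}, {"tx": 6, "ty": 20, "tz": -25, "rx": 0, "ry": 0, "rz": 0}, {"tx": 5, "ty": 18, "tz": -35, "rx": 0, "ry": 0, "rz": 0}, {"tx": 0, "ty": 0, "tz": -35, "rx": 0, "ry": 0, "rz": 0}, {"tx": 0, "ty": 0, "tz": -30, "rx": 0, "ry": 0, "rz": 0}, {"tx": 0, "ty": 0, "tz": -25, "rx": 0, "ry": 0, "rz": 0}, {"tx": 0, "ty": 0, "tz": -20, "rx": 0, "ry": 0, "rz": 0}, {"tx": 0, "ty": 0, "tz": -12.5, "rx": 0, "ry": 0, "rz": 0}, {"tx": 0, "ty": 0, "tz": -5, "rx": 0, "ry": 0, "rz": 0}, {"tx": 0, "ty": 0, "tz": 0, "rx": 0, "ry": 0, "rz": 0}])

```text
time_s: 18.45
position: [576.6, -231.4, 53.3]
tcp_rot: [[0.0, -0.985, 0.175], [-0.0, 0.175, 0.985], [-1.0, -0.0, -0.0]]
ft_force: [-0.0, 0.2, 0.5]
width: 0.412
```

Call:
servo_tool(targets=[{"tx": 0, "ty": 0, "tz": 0, "rx": 0, "ry": 0, "rz": 0}, {"tx": 0, "ty": 0, "tz": 0, "rx": 0, "ry": 0, "rz": 0}, {"tx": 0, "ty": 0, "tz": 0, "rx": 0, "ry": 0, "rz": 0}, {"tx": 0, "ty": 0, "tz": 0, "rx": 0, "ry": 0, "rz": 0}, {"tx": 0, "ty": 0, "tz": 7, "rx": 0, "ry": 0, "rz": 0}, {"tx": 0, "ty": 0, "tz": 20, "rx": 0, "ry": 0, "rz": 0}, {"tx": 0, "ty": 0, "tz": 35, "rx": 0, "ry": 0, "rz": 0}, {"tx": 0, "ty": 0, "tz": 45, "rx": 0, "ry": 0, "rz": 0}, {"tx": 0, "ty": 0, "tz": 45, "rx": 0, "ry": 0, "rz": 0}, {"tx": 0, "ty": 0, "tz": 35, "rx": 0, "ry": 0, "rz": 0}], grip=0, grip_force=60)

```text
time_s: 19.7
position: [576.4, -231.7, 243.6]
tcp_rot: [[0.002, -0.985, 0.175], [-0.001, 0.175, 0.985], [-1.0, -0.002, -0.0]]
ft_force: [0.7, -0.0, -1.8]
width: 0.118
```

Call:
servo_tool(targets=[{"tx": -2.7, "ty": 15.6, "tz": 0, "rx": 0, "ry": 0, "rz": 0}, {"tx": -5, "ty": 30, "tz": 0, "rx": 0, "ry": 0, "rz": 0}, {"tx": -6, "ty": 40, "tz": 0, "rx": 0, "ry": 0, "rz": 0}, {"tx": -6, "ty": 40, "tz": 0, "rx": 0, "ry": 0, "rz": 0}, {"tx": -6, "ty": 40, "tz": 0, "rx": 0, "ry": 0, "rz": 0}, {"tx": -6, "ty": 40, "tz": 0, "rx": 0, "ry": 0, "rz": 0}, {"tx": -5, "ty": 30, "tz": 0, "rx": 0, "ry": 0, "rz": 0}, {"tx": 0, "ty": 0, "tz": 0, "rx": 0, "ry": 0, "rz": 0}, {"tx": 0, "ty": 0, "tz": -10, "rx": 0, "ry": 0, "rz": 0}, {"tx": 0, "ty": 0, "tz": -20, "rx": 0, "ry": 0, "rz": 0}])

```text
time_s: 20.95
position: [539.8, 3.3, 209.7]
tcp_rot: [[0.001, -0.984, 0.176], [-0.0, 0.176, 0.984], [-1.0, -0.001, -0.0]]
ft_force: [0.3, -0.6, 0.1]
width: 0.118
```

Call:
servo_tool(targets=[{"tx": 0, "ty": 0, "tz": -22, "rx": 0, "ry": 0, "rz": 0}, {"tx": 0, "ty": 0, "tz": -20, "rx": 0, "ry": 0, "rz": 0}, {"tx": 0, "ty": 0, "tz": -15, "rx": 0, "ry": 0, "rz": 0}, {"tx": 0, "ty": 0, "tz": -6, "rx": 0, "ry": 0, "rz": 0}, {"tx": 0, "ty": 0, "tz": -3, "rx": 0, "ry": 0, "rz": 0}, {"tx": 0, "ty": 0, "tz": -1.5, "rx": 0, "ry": 0, "rz": 0}, {"tx": 0, "ty": 0, "tz": -1, "rx": 0, "ry": 0, "rz": 0}, {"tx": 0, "ty": 0, "tz": 0, "rx": 0, "ry": 0, "rz": 0}, {"tx": 0, "ty": 0, "tz": 0, "rx": 0, "ry": 0, "rz": 0}, {"tx": 0, "ty": 0, "tz": 0, "rx": 0, "ry": 0, "rz": 0}])

```text
time_s: 22.2
position: [539.8, 4.2, 141.7]
tcp_rot: [[0.0, -0.985, 0.175], [-0.0, 0.175, 0.985], [-1.0, -0.0, -0.0]]
ft_force: [0.5, 0.3, -0.8]
width: 0.118
```

Call:
servo_tool(targets=[{"tx": 0, "ty": 0, "tz": -1, "rx": 0, "ry": 0, "rz": 0}, {"tx": 0, "ty": 0, "tz": -0.7, "rx": 0, "ry": 0, "rz": 0}, {"tx": 0, "ty": 0, "tz": -0.5, "rx": 0, "ry": 0, "rz": 0}, {"tx": 0, "ty": 0, "tz": -0.4, "rx": 0, "ry": 0, "rz": 0}, {"tx": 0, "ty": 0, "tz": 0, "rx": 0, "ry": 0, "rz": 0}, {"tx": 0, "ty": 0, "tz": 0, "rx": 0, "ry": 0, "rz": 0}, {"tx": 0, "ty": 0, "tz": 0, "rx": 0, "ry": 0, "rz": 0}, {"tx": 0, "ty": 0, "tz": 0, "rx": 0, "ry": 0, "rz": 0}, {"tx": 0, "ty": 0, "tz": 0, "rx": 0, "ry": 0, "rz": 0}, {"tx": 0, "ty": 0, "tz": 0, "rx": 0, "ry": 0, "rz": 0}])

```text
time_s: 23.45
position: [540.1, 4.2, 139.7]
tcp_rot: [[0.001, -0.985, 0.175], [0.0, 0.175, 0.985], [-1.0, -0.001, 0.0]]
ft_force: [-4.1, 0.5, 13.2]
width: 0.119
```

Contact at about 140. Release, rise and go back to the bottles.

Call:
servo_tool(targets=[{"tx": 0, "ty": 0, "tz": 0.6, "rx": 0, "ry": 0, "rz": 0}, {"tx": 0, "ty": 0, "tz": 0, "rx": 0, "ry": 0, "rz": 0}, {"tx": 0, "ty": 0, "tz": 0, "rx": 0, "ry": 0, "rz": 0}, {"tx": 0, "ty": 0, "tz": 6, "rx": 0, "ry": 0, "rz": 0}, {"tx": 0, "ty": 0, "tz": 20, "rx": 0, "ry": 0, "rz": 0}, {"tx": 0, "ty": 0, "tz": 30, "rx": 0, "ry": 0, "rz": 0}, {"tx": 0, "ty": 0, "tz": 35, "rx": 0, "ry": 0, "rz": 0}, {"tx": 0, "ty": -20, "tz": 20, "rx": 0, "ry": 0, "rz": 0}, {"tx": 0, "ty": -40, "tz": 0, "rx": 0, "ry": 0, "rz": 0}, {"tx": 0, "ty": -50, "tz": 0, "rx": 0, "ry": 0, "rz": 0}], grip=25)

```text
time_s: 24.7
position: [539.9, -106.2, 251.3]
tcp_rot: [[0.001, -0.985, 0.173], [0.0, 0.173, 0.985], [-1.0, -0.001, 0.0]]
ft_force: [1.5, -1.1, 0.0]
width: 0.293
```

Call:
servo_tool(targets=[{"tx": 0, "ty": -50, "tz": 0, "rx": 0, "ry": 0, "rz": 0}, {"tx": 0, "ty": -50, "tz": 0, "rx": 0, "ry": 0, "rz": 0}, {"tx": 0, "ty": -45, "tz": 0, "rx": 0, "ry": 0, "rz": 0}, {"tx": 0, "ty": -30, "tz": 0, "rx": 0, "ry": 0, "rz": 0}, {"tx": 0, "ty": -15, "tz": 0, "rx": 0, "ry": 0, "rz": 0}, {"tx": 0, "ty": 0, "tz": 0, "rx": 0, "ry": 0, "rz": 0}, {"tx": 0, "ty": 0, "tz": 0, "rx": 0, "ry": 0, "rz": 0}, {"tx": 0, "ty": 0, "tz": 0, "rx": 0, "ry": 0, "rz": 0}, {"tx": 0, "ty": 0, "tz": 0, "rx": 0, "ry": 0, "rz": 0}, {"tx": 0, "ty": 0, "tz": 0, "rx": 0, "ry": 0, "rz": 0}], grip=35)

```text
time_s: 25.95
position: [539.8, -295.5, 250.6]
tcp_rot: [[0.0, -0.985, 0.175], [-0.0, 0.175, 0.985], [-1.0, -0.0, -0.0]]
ft_force: [-0.3, -1.3, 0.4]
width: 0.408
```

```bash
python3 look.py wrist
```

```text
[ 539.8 -295.5  250.6] 25.95 [  5.8  23.6  26.7  93.4 -11.4  65.7 115.2]
wrist [ 603.5 -388.6] iou 0.98 hue 15 sc 0.90
wrist [ 528.4 -378.1] iou 0.93 hue 15 sc 0.85
wrist [ 510.2 -293.7] iou 0.98 hue 15 sc 0.77
wrist [ 431.7 -299. ] iou 0.95 hue 15 sc 0.71
```

Call:
servo_tool(targets=[{"tx": -9.6, "ty": 1.8, "tz": -10, "rx": 0, "ry": 0, "rz": 0}, {"tx": -12, "ty": 0, "tz": -25, "rx": 0, "ry": 0, "rz": 0}, {"tx": -8, "ty": 0, "tz": -35, "rx": 0, "ry": 0, "rz": 0}, {"tx": 0, "ty": 0, "tz": -35, "rx": 0, "ry": 0, "rz": 0}, {"tx": 0, "ty": 0, "tz": -30, "rx": 0, "ry": 0, "rz": 0}, {"tx": 0, "ty": 0, "tz": -25, "rx": 0, "ry": 0, "rz": 0}, {"tx": 0, "ty": 0, "tz": -20, "rx": 0, "ry": 0, "rz": 0}, {"tx": 0, "ty": 0, "tz": -12.5, "rx": 0, "ry": 0, "rz": 0}, {"tx": 0, "ty": 0, "tz": -5, "rx": 0, "ry": 0, "rz": 0}, {"tx": 0, "ty": 0, "tz": 0, "rx": 0, "ry": 0, "rz": 0}])

```text
time_s: 27.3
position: [510.2, -294.1, 53.3]
tcp_rot: [[0.0, -0.985, 0.175], [-0.0, 0.175, 0.985], [-1.0, -0.0, -0.0]]
ft_force: [0.5, 0.0, 0.5]
width: 0.41
```

Call:
servo_tool(targets=[{"tx": 0, "ty": 0, "tz": 0, "rx": 0, "ry": 0, "rz": 0}, {"tx": 0, "ty": 0, "tz": 0, "rx": 0, "ry": 0, "rz": 0}, {"tx": 0, "ty": 0, "tz": 0, "rx": 0, "ry": 0, "rz": 0}, {"tx": 0, "ty": 0, "tz": 0, "rx": 0, "ry": 0, "rz": 0}, {"tx": 0, "ty": 0, "tz": 7, "rx": 0, "ry": 0, "rz": 0}, {"tx": 0, "ty": 0, "tz": 20, "rx": 0, "ry": 0, "rz": 0}, {"tx": 0, "ty": 0, "tz": 35, "rx": 0, "ry": 0, "rz": 0}, {"tx": 0, "ty": 0, "tz": 45, "rx": 0, "ry": 0, "rz": 0}, {"tx": 0, "ty": 0, "tz": 45, "rx": 0, "ry": 0, "rz": 0}, {"tx": 0, "ty": 0, "tz": 35, "rx": 0, "ry": 0, "rz": 0}], grip=0)

```text
time_s: 28.55
position: [510.1, -294.2, 243.4]
tcp_rot: [[0.002, -0.985, 0.175], [-0.001, 0.175, 0.985], [-1.0, -0.002, -0.0]]
ft_force: [0.5, -0.0, -1.2]
width: 0.122
```

Call:
servo_tool(targets=[{"tx": -2, "ty": 25, "tz": 0, "rx": 0, "ry": 0, "rz": 0}, {"tx": -2, "ty": 45, "tz": 0, "rx": 0, "ry": 0, "rz": 0}, {"tx": -2, "ty": 50, "tz": 0, "rx": 0, "ry": 0, "rz": 0}, {"tx": -2, "ty": 50, "tz": 0, "rx": 0, "ry": 0, "rz": 0}, {"tx": 0, "ty": 50, "tz": 0, "rx": 0, "ry": 0, "rz": 0}, {"tx": 0, "ty": 40, "tz": 0, "rx": 0, "ry": 0, "rz": 0}, {"tx": 0, "ty": 24.7, "tz": 0, "rx": 0, "ry": 0, "rz": 0}, {"tx": 0, "ty": 0, "tz": 0, "rx": 0, "ry": 0, "rz": 0}, {"tx": 0, "ty": 0, "tz": 0, "rx": 0, "ry": 0, "rz": 0}, {"tx": 0, "ty": 0, "tz": -20, "rx": 0, "ry": 0, "rz": 0}])

```text
time_s: 29.8
position: [502.9, -10.4, 221.3]
tcp_rot: [[0.003, -0.984, 0.176], [0.0, 0.176, 0.984], [-1.0, -0.003, 0.001]]
ft_force: [0.4, -0.0, -2.3]
width: 0.12
```

Call:
servo_tool(targets=[{"tx": 0, "ty": 0, "tz": -25, "rx": 0, "ry": 0, "rz": 0}, {"tx": 0, "ty": 0, "tz": -22, "rx": 0, "ry": 0, "rz": 0}, {"tx": 0, "ty": 0, "tz": -17, "rx": 0, "ry": 0, "rz": 0}, {"tx": 0, "ty": 0, "tz": -9, "rx": 0, "ry": 0, "rz": 0}, {"tx": 0, "ty": 0, "tz": -4, "rx": 0, "ry": 0, "rz": 0}, {"tx": 0, "ty": 0, "tz": -1.5, "rx": 0, "ry": 0, "rz": 0}, {"tx": 0, "ty": 0, "tz": -0.8, "rx": 0, "ry": 0, "rz": 0}, {"tx": 0, "ty": 0, "tz": -0.5, "rx": 0, "ry": 0, "rz": 0}, {"tx": 0, "ty": 0, "tz": 0, "rx": 0, "ry": 0, "rz": 0}, {"tx": 0, "ty": 0, "tz": 0, "rx": 0, "ry": 0, "rz": 0}])

```text
time_s: 31.05
position: [502.2, -9.3, 140.4]
tcp_rot: [[0.0, -0.985, 0.175], [-0.0, 0.175, 0.985], [-1.0, -0.0, -0.0]]
ft_force: [0.1, -0.4, -0.7]
width: 0.118
```

Call:
servo_tool(targets=[{"tx": 0, "ty": 0, "tz": -0.3, "rx": 0, "ry": 0, "rz": 0}, {"tx": 0, "ty": 0, "tz": -0.3, "rx": 0, "ry": 0, "rz": 0}, {"tx": 0, "ty": 0, "tz": -0.3, "rx": 0, "ry": 0, "rz": 0}, {"tx": 0, "ty": 0, "tz": 0, "rx": 0, "ry": 0, "rz": 0}, {"tx": 0, "ty": 0, "tz": 0, "rx": 0, "ry": 0, "rz": 0}, {"tx": 0, "ty": 0, "tz": 0, "rx": 0, "ry": 0, "rz": 0}, {"tx": 0, "ty": 0, "tz": 0, "rx": 0, "ry": 0, "rz": 0}, {"tx": 0, "ty": 0, "tz": 0, "rx": 0, "ry": 0, "rz": 0}, {"tx": 0, "ty": 0, "tz": 0, "rx": 0, "ry": 0, "rz": 0}, {"tx": 0, "ty": 0, "tz": 0, "rx": 0, "ry": 0, "rz": 0}])

```text
time_s: 32.3
position: [502.3, -9.3, 139.8]
tcp_rot: [[0.001, -0.985, 0.175], [0.0, 0.175, 0.985], [-1.0, -0.001, 0.0]]
ft_force: [-1.5, 0.2, 7.1]
width: 0.115
```

Call:
servo_tool(targets=[{"tx": 0, "ty": 0, "tz": 0.3, "rx": 0, "ry": 0, "rz": 0}, {"tx": 0, "ty": 0, "tz": 0, "rx": 0, "ry": 0, "rz": 0}, {"tx": 0, "ty": 0, "tz": 0, "rx": 0, "ry": 0, "rz": 0}, {"tx": 0, "ty": 0, "tz": 6, "rx": 0, "ry": 0, "rz": 0}, {"tx": 0, "ty": 0, "tz": 20, "rx": 0, "ry": 0, "rz": 0}, {"tx": 0, "ty": 0, "tz": 30, "rx": 0, "ry": 0, "rz": 0}, {"tx": 0, "ty": 0, "tz": 35, "rx": 0, "ry": 0, "rz": 0}, {"tx": 2, "ty": -20, "tz": 20, "rx": 0, "ry": 0, "rz": 0}, {"tx": 5, "ty": -40, "tz": 0, "rx": 0, "ry": 0, "rz": 0}, {"tx": 5, "ty": -50, "tz": 0, "rx": 0, "ry": 0, "rz": 0}], grip=25)

```text
time_s: 33.55
position: [514.5, -119.8, 251.5]
tcp_rot: [[0.001, -0.985, 0.173], [0.0, 0.173, 0.985], [-1.0, -0.001, 0.0]]
ft_force: [0.9, 0.2, -0.9]
width: 0.291
```

Call:
servo_tool(targets=[{"tx": 5, "ty": -50, "tz": 0, "rx": 0, "ry": 0, "rz": 0}, {"tx": 5, "ty": -50, "tz": 0, "rx": 0, "ry": 0, "rz": 0}, {"tx": 5, "ty": -45, "tz": 0, "rx": 0, "ry": 0, "rz": 0}, {"tx": 5, "ty": -40, "tz": 0, "rx": 0, "ry": 0, "rz": 0}, {"tx": 5, "ty": -30, "tz": 0, "rx": 0, "ry": 0, "rz": 0}, {"tx": 5, "ty": -15, "tz": 0, "rx": 0, "ry": 0, "rz": 0}, {"tx": 0, "ty": 0, "tz": 0, "rx": 0, "ry": 0, "rz": 0}, {"tx": 0, "ty": 0, "tz": 0, "rx": 0, "ry": 0, "rz": 0}, {"tx": 0, "ty": 0, "tz": 0, "rx": 0, "ry": 0, "rz": 0}, {"tx": 0, "ty": 0, "tz": 0, "rx": 0, "ry": 0, "rz": 0}], grip=35)

```text
time_s: 34.8
position: [544.3, -348.6, 250.9]
tcp_rot: [[0.0, -0.985, 0.174], [0.0, 0.174, 0.985], [-1.0, -0.0, 0.0]]
ft_force: [0.0, -0.1, -0.4]
width: 0.406
```

```bash
python3 look.py wrist
```

```text
[ 544.3 -348.6  250.9] 34.8 [  9.8  27.2  28.2  88.7 -13.6  67.5 120.6]
wrist [ 602.2 -387.8] iou 0.94 hue 15 sc 0.89
wrist [ 619.2 -311. ] iou 0.92 hue 26 sc 0.85
wrist [ 528.3 -377.9] iou 0.95 hue 15 sc 0.84
wrist [ 431.1 -299. ] iou 0.94 hue 15 sc 0.82
```

Call:
servo_tool(targets=[{"tx": -5, "ty": -9.1, "tz": -10, "rx": 0, "ry": 0, "rz": 0}, {"tx": -6, "ty": -10, "tz": -25, "rx": 0, "ry": 0, "rz": 0}, {"tx": -5, "ty": -10, "tz": -35, "rx": 0, "ry": 0, "rz": 0}, {"tx": 0, "ty": 0, "tz": -35, "rx": 0, "ry": 0, "rz": 0}, {"tx": 0, "ty": 0, "tz": -30, "rx": 0, "ry": 0, "rz": 0}, {"tx": 0, "ty": 0, "tz": -25, "rx": 0, "ry": 0, "rz": 0}, {"tx": 0, "ty": 0, "tz": -20, "rx": 0, "ry": 0, "rz": 0}, {"tx": 0, "ty": 0, "tz": -12.5, "rx": 0, "ry": 0, "rz": 0}, {"tx": 0, "ty": 0, "tz": -5, "rx": 0, "ry": 0, "rz": 0}, {"tx": 0, "ty": 0, "tz": 0, "rx": 0, "ry": 0, "rz": 0}])

```text
time_s: 36.15
position: [528.2, -378.6, 53.4]
tcp_rot: [[0.0, -0.985, 0.175], [-0.0, 0.175, 0.985], [-1.0, -0.0, -0.0]]
ft_force: [-0.7, -0.4, 0.3]
width: 0.406
```

Call:
servo_tool(targets=[{"tx": 0, "ty": 0, "tz": 0, "rx": 0, "ry": 0, "rz": 0}, {"tx": 0, "ty": 0, "tz": 0, "rx": 0, "ry": 0, "rz": 0}, {"tx": 0, "ty": 0, "tz": 0, "rx": 0, "ry": 0, "rz": 0}, {"tx": 0, "ty": 0, "tz": 0, "rx": 0, "ry": 0, "rz": 0}, {"tx": 0, "ty": 0, "tz": 7, "rx": 0, "ry": 0, "rz": 0}, {"tx": 0, "ty": 0, "tz": 20, "rx": 0, "ry": 0, "rz": 0}, {"tx": 0, "ty": 0, "tz": 35, "rx": 0, "ry": 0, "rz": 0}, {"tx": 0, "ty": 0, "tz": 45, "rx": 0, "ry": 0, "rz": 0}, {"tx": 0, "ty": 0, "tz": 45, "rx": 0, "ry": 0, "rz": 0}, {"tx": 0, "ty": 0, "tz": 35, "rx": 0, "ry": 0, "rz": 0}], grip=0)

```text
time_s: 37.4
position: [528.1, -378.6, 243.7]
tcp_rot: [[0.002, -0.985, 0.175], [-0.001, 0.175, 0.985], [-1.0, -0.002, -0.001]]
ft_force: [0.2, -0.1, -1.1]
width: 0.12
```

Call:
servo_tool(targets=[{"tx": 2.2, "ty": 25, "tz": 0, "rx": 0, "ry": 0, "rz": 0}, {"tx": 6, "ty": 48, "tz": 0, "rx": 0, "ry": 0, "rz": 0}, {"tx": 7, "ty": 58, "tz": 0, "rx": 0, "ry": 0, "rz": 0}, {"tx": 7, "ty": 58, "tz": 0, "rx": 0, "ry": 0, "rz": 0}, {"tx": 7, "ty": 58, "tz": 0, "rx": 0, "ry": 0, "rz": 0}, {"tx": 7, "ty": 55, "tz": 0, "rx": 0, "ry": 0, "rz": 0}, {"tx": 4, "ty": 38, "tz": 0, "rx": 0, "ry": 0, "rz": 0}, {"tx": 2, "ty": 16.9, "tz": 0, "rx": 0, "ry": 0, "rz": 0}, {"tx": 0, "ty": 0, "tz": 0, "rx": 0, "ry": 0, "rz": 0}, {"tx": 0, "ty": 0, "tz": -15, "rx": 0, "ry": 0, "rz": 0}])

```text
time_s: 38.65
position: [570.7, -23.2, 225.7]
tcp_rot: [[0.002, -0.984, 0.177], [-0.0, 0.177, 0.984], [-1.0, -0.002, -0.0]]
ft_force: [0.4, -0.9, -0.1]
width: 0.119
```

Call:
servo_tool(targets=[{"tx": 0, "ty": 0, "tz": -25, "rx": 0, "ry": 0, "rz": 0}, {"tx": 0, "ty": 0, "tz": -25, "rx": 0, "ry": 0, "rz": 0}, {"tx": 0, "ty": 0, "tz": -18, "rx": 0, "ry": 0, "rz": 0}, {"tx": 0, "ty": 0, "tz": -10, "rx": 0, "ry": 0, "rz": 0}, {"tx": 0, "ty": 0, "tz": -4, "rx": 0, "ry": 0, "rz": 0}, {"tx": 0, "ty": 0, "tz": -1.5, "rx": 0, "ry": 0, "rz": 0}, {"tx": 0, "ty": 0, "tz": -0.8, "rx": 0, "ry": 0, "rz": 0}, {"tx": 0, "ty": 0, "tz": -0.6, "rx": 0, "ry": 0, "rz": 0}, {"tx": 0, "ty": 0, "tz": -0.3, "rx": 0, "ry": 0, "rz": 0}, {"tx": 0, "ty": 0, "tz": 0, "rx": 0, "ry": 0, "rz": 0}])

```text
time_s: 39.9
position: [570.4, -21.5, 140.0]
tcp_rot: [[0.0, -0.985, 0.175], [-0.0, 0.175, 0.985], [-1.0, -0.0, -0.0]]
ft_force: [0.4, -1.0, -0.1]
width: 0.123
```

Call:
servo_tool(targets=[{"tx": 0, "ty": 0, "tz": -0.3, "rx": 0, "ry": 0, "rz": 0}, {"tx": 0, "ty": 0, "tz": -0.3, "rx": 0, "ry": 0, "rz": 0}, {"tx": 0, "ty": 0, "tz": -0.2, "rx": 0, "ry": 0, "rz": 0}, {"tx": 0, "ty": 0, "tz": 0, "rx": 0, "ry": 0, "rz": 0}, {"tx": 0, "ty": 0, "tz": 0, "rx": 0, "ry": 0, "rz": 0}, {"tx": 0, "ty": 0, "tz": 0, "rx": 0, "ry": 0, "rz": 0}, {"tx": 0, "ty": 0, "tz": 0, "rx": 0, "ry": 0, "rz": 0}, {"tx": 0, "ty": 0, "tz": 0, "rx": 0, "ry": 0, "rz": 0}, {"tx": 0, "ty": 0, "tz": 0, "rx": 0, "ry": 0, "rz": 0}, {"tx": 0, "ty": 0, "tz": 0, "rx": 0, "ry": 0, "rz": 0}])

```text
time_s: 41.15
position: [570.7, -21.5, 139.9]
tcp_rot: [[0.001, -0.985, 0.175], [0.0, 0.175, 0.985], [-1.0, -0.001, 0.0]]
ft_force: [-3.5, 0.6, 10.8]
width: 0.113
```

Seated at 10.8 N. Release and return.

Call:
servo_tool(targets=[{"tx": 0, "ty": 0, "tz": 0.5, "rx": 0, "ry": 0, "rz": 0}, {"tx": 0, "ty": 0, "tz": 0, "rx": 0, "ry": 0, "rz": 0}, {"tx": 0, "ty": 0, "tz": 0, "rx": 0, "ry": 0, "rz": 0}, {"tx": 0, "ty": 0, "tz": 6, "rx": 0, "ry": 0, "rz": 0}, {"tx": 0, "ty": 0, "tz": 20, "rx": 0, "ry": 0, "rz": 0}, {"tx": 0, "ty": 0, "tz": 30, "rx": 0, "ry": 0, "rz": 0}, {"tx": 0, "ty": 0, "tz": 35, "rx": 0, "ry": 0, "rz": 0}, {"tx": -4, "ty": -20, "tz": 20, "rx": 0, "ry": 0, "rz": 0}, {"tx": -6, "ty": -40, "tz": 0, "rx": 0, "ry": 0, "rz": 0}, {"tx": -6, "ty": -50, "tz": 0, "rx": 0, "ry": 0, "rz": 0}], grip=25)

```text
time_s: 42.4
position: [554.4, -131.9, 251.4]
tcp_rot: [[0.001, -0.985, 0.173], [0.0, 0.173, 0.985], [-1.0, -0.001, 0.0]]
ft_force: [1.3, -0.1, -0.0]
width: 0.294
```

Call:
servo_tool(targets=[{"tx": -5, "ty": -50, "tz": 0, "rx": 0, "ry": 0, "rz": 0}, {"tx": -5, "ty": -50, "tz": 0, "rx": 0, "ry": 0, "rz": 0}, {"tx": -5, "ty": -45, "tz": 0, "rx": 0, "ry": 0, "rz": 0}, {"tx": -5, "ty": -40, "tz": 0, "rx": 0, "ry": 0, "rz": 0}, {"tx": 0, "ty": -30, "tz": 0, "rx": 0, "ry": 0, "rz": 0}, {"tx": 0, "ty": -15, "tz": 0, "rx": 0, "ry": 0, "rz": 0}, {"tx": 0, "ty": 0, "tz": 0, "rx": 0, "ry": 0, "rz": 0}, {"tx": 0, "ty": 0, "tz": 0, "rx": 0, "ry": 0, "rz": 0}, {"tx": 0, "ty": 0, "tz": 0, "rx": 0, "ry": 0, "rz": 0}, {"tx": 0, "ty": 0, "tz": 0, "rx": 0, "ry": 0, "rz": 0}], grip=35)

```text
time_s: 43.65
position: [534.6, -360.8, 250.8]
tcp_rot: [[0.0, -0.985, 0.174], [0.0, 0.174, 0.985], [-1.0, -0.0, 0.0]]
ft_force: [0.7, -0.2, -0.1]
width: 0.407
```

```bash
python3 look.py wrist
```

```text
[ 534.6 -360.8  250.8] 43.65 [ 10.2  27.3  29.6  89.  -14.2  67.5 122.5]
wrist [ 630.7 -401.5] iou 0.97 hue 15 sc 0.86
wrist [ 431.2 -298.7] iou 0.96 hue 15 sc 0.77
```

One bottle has been knocked, from (602,−388) to (631,−402). I'll take the other one, at (431,−299), first.

Call:
servo_tool(targets=[{"tx": -18.4, "ty": 12.5, "tz": 0, "rx": 0, "ry": 0, "rz": 0}, {"tx": -30, "ty": 18, "tz": 0, "rx": 0, "ry": 0, "rz": 0}, {"tx": -35, "ty": 20, "tz": -20, "rx": 0, "ry": 0, "rz": 0}, {"tx": -20, "ty": 12, "tz": -35, "rx": 0, "ry": 0, "rz": 0}, {"tx": 0, "ty": 0, "tz": -40, "rx": 0, "ry": 0, "rz": 0}, {"tx": 0, "ty": 0, "tz": -40, "rx": 0, "ry": 0, "rz": 0}, {"tx": 0, "ty": 0, "tz": -35, "rx": 0, "ry": 0, "rz": 0}, {"tx": 0, "ty": 0, "tz": -20, "rx": 0, "ry": 0, "rz": 0}, {"tx": 0, "ty": 0, "tz": -7.5, "rx": 0, "ry": 0, "rz": 0}, {"tx": 0, "ty": 0, "tz": 0, "rx": 0, "ry": 0, "rz": 0}])

```text
time_s: 45.0
position: [431.0, -299.1, 53.4]
tcp_rot: [[-0.0, -0.985, 0.175], [-0.0, 0.175, 0.985], [-1.0, -0.0, -0.0]]
ft_force: [0.8, -0.5, -0.5]
width: 0.408
```

Call:
servo_tool(targets=[{"tx": 0, "ty": 0, "tz": 0, "rx": 0, "ry": 0, "rz": 0}, {"tx": 0, "ty": 0, "tz": 0, "rx": 0, "ry": 0, "rz": 0}, {"tx": 0, "ty": 0, "tz": 0, "rx": 0, "ry": 0, "rz": 0}, {"tx": 0, "ty": 0, "tz": 0, "rx": 0, "ry": 0, "rz": 0}, {"tx": 0, "ty": 0, "tz": 7, "rx": 0, "ry": 0, "rz": 0}, {"tx": 0, "ty": 0, "tz": 20, "rx": 0, "ry": 0, "rz": 0}, {"tx": 0, "ty": 0, "tz": 35, "rx": 0, "ry": 0, "rz": 0}, {"tx": 0, "ty": 0, "tz": 45, "rx": 0, "ry": 0, "rz": 0}, {"tx": 0, "ty": 0, "tz": 45, "rx": 0, "ry": 0, "rz": 0}, {"tx": 0, "ty": 0, "tz": 35, "rx": 0, "ry": 0, "rz": 0}], grip=0)

```text
time_s: 46.25
position: [430.8, -299.1, 242.6]
tcp_rot: [[0.001, -0.985, 0.175], [-0.001, 0.175, 0.985], [-1.0, -0.002, -0.0]]
ft_force: [0.2, 0.7, -0.9]
width: 0.123
```

Call:
servo_tool(targets=[{"tx": 6.2, "ty": 25, "tz": 0, "rx": 0, "ry": 0, "rz": 0}, {"tx": 10, "ty": 45, "tz": 0, "rx": 0, "ry": 0, "rz": 0}, {"tx": 12, "ty": 52, "tz": 0, "rx": 0, "ry": 0, "rz": 0}, {"tx": 14, "ty": 55, "tz": 0, "rx": 0, "ry": 0, "rz": 0}, {"tx": 14, "ty": 55, "tz": 0, "rx": 0, "ry": 0, "rz": 0}, {"tx": 12, "ty": 50, "tz": 0, "rx": 0, "ry": 0, "rz": 0}, {"tx": 7, "ty": 32, "tz": 0, "rx": 0, "ry": 0, "rz": 0}, {"tx": 3, "ty": 15, "tz": 0, "rx": 0, "ry": 0, "rz": 0}, {"tx": 0, "ty": 0, "tz": 0, "rx": 0, "ry": 0, "rz": 0}, {"tx": 0, "ty": 0, "tz": -15, "rx": 0, "ry": 0, "rz": 0}])

```text
time_s: 47.5
position: [509.5, 28.6, 225.4]
tcp_rot: [[0.002, -0.984, 0.177], [0.0, 0.177, 0.984], [-1.0, -0.002, 0.0]]
ft_force: [0.0, -0.5, -2.1]
width: 0.122
```

Call:
servo_tool(targets=[{"tx": 0, "ty": 0, "tz": -25, "rx": 0, "ry": 0, "rz": 0}, {"tx": 0, "ty": 0, "tz": -25, "rx": 0, "ry": 0, "rz": 0}, {"tx": 0, "ty": 0, "tz": -18, "rx": 0, "ry": 0, "rz": 0}, {"tx": 0, "ty": 0, "tz": -10, "rx": 0, "ry": 0, "rz": 0}, {"tx": 0, "ty": 0, "tz": -4, "rx": 0, "ry": 0, "rz": 0}, {"tx": 0, "ty": 0, "tz": -1.8, "rx": 0, "ry": 0, "rz": 0}, {"tx": 0, "ty": 0, "tz": -0.8, "rx": 0, "ry": 0, "rz": 0}, {"tx": 0, "ty": 0, "tz": -0.6, "rx": 0, "ry": 0, "rz": 0}, {"tx": 0, "ty": 0, "tz": -0.5, "rx": 0, "ry": 0, "rz": 0}, {"tx": 0, "ty": 0, "tz": 0, "rx": 0, "ry": 0, "rz": 0}])

```text
time_s: 48.75
position: [509.5, 30.0, 140.1]
tcp_rot: [[0.001, -0.985, 0.175], [0.0, 0.175, 0.985], [-1.0, -0.001, 0.0]]
ft_force: [-2.2, 0.1, 7.5]
width: 0.121
```

Call:
servo_tool(targets=[{"tx": 0, "ty": 0, "tz": 0.3, "rx": 0, "ry": 0, "rz": 0}, {"tx": 0, "ty": 0, "tz": 0, "rx": 0, "ry": 0, "rz": 0}, {"tx": 0, "ty": 0, "tz": 0, "rx": 0, "ry": 0, "rz": 0}, {"tx": 0, "ty": 0, "tz": 6, "rx": 0, "ry": 0, "rz": 0}, {"tx": 0, "ty": 0, "tz": 20, "rx": 0, "ry": 0, "rz": 0}, {"tx": 0, "ty": 0, "tz": 30, "rx": 0, "ry": 0, "rz": 0}, {"tx": 0, "ty": 0, "tz": 35, "rx": 0, "ry": 0, "rz": 0}, {"tx": 4, "ty": -20, "tz": 20, "rx": 0, "ry": 0, "rz": 0}, {"tx": 6, "ty": -40, "tz": 0, "rx": 0, "ry": 0, "rz": 0}, {"tx": 6, "ty": -55, "tz": 0, "rx": 0, "ry": 0, "rz": 0}], grip=25)

```text
time_s: 50.0
position: [525.5, -85.2, 251.5]
tcp_rot: [[0.001, -0.985, 0.172], [0.0, 0.172, 0.985], [-1.0, -0.001, 0.001]]
ft_force: [0.2, 1.5, -1.1]
width: 0.293
```

Call:
servo_tool(targets=[{"tx": 5, "ty": -55, "tz": 0, "rx": 0, "ry": 0, "rz": 0}, {"tx": 5, "ty": -55, "tz": 0, "rx": 0, "ry": 0, "rz": 0}, {"tx": 5, "ty": -55, "tz": 0, "rx": 0, "ry": 0, "rz": 0}, {"tx": 5, "ty": -50, "tz": 0, "rx": 0, "ry": 0, "rz": 0}, {"tx": 5, "ty": -40, "tz": 0, "rx": 0, "ry": 0, "rz": 0}, {"tx": 0, "ty": -20, "tz": 0, "rx": 0, "ry": 0, "rz": 0}, {"tx": 0, "ty": 0, "tz": 0, "rx": 0, "ry": 0, "rz": 0}, {"tx": 0, "ty": 0, "tz": 0, "rx": 0, "ry": 0, "rz": 0}, {"tx": 0, "ty": 0, "tz": 0, "rx": 0, "ry": 0, "rz": 0}, {"tx": 0, "ty": 0, "tz": 0, "rx": 0, "ry": 0, "rz": 0}], grip=35)

```text
time_s: 51.25
position: [550.4, -359.2, 251.0]
tcp_rot: [[0.0, -0.985, 0.174], [0.0, 0.174, 0.985], [-1.0, -0.0, 0.0]]
ft_force: [0.2, -0.8, 0.0]
width: 0.413
```

```bash
python3 look.py wrist
```

```text
[ 550.4 -359.2  251. ] 51.25 [ 10.4  28.5  28.6  87.  -14.3  68.1 121.5]
wrist [ 630.4 -401.5] iou 0.91 hue 15 sc 0.91
wrist [ 457.9 -389.4] iou 0.73 hue -1 sc 0.64
wrist [ 618.8 -310.4] iou 0.94 hue 26 sc 0.59
```

Call:
servo_tool(targets=[{"tx": 15.1, "ty": -7.8, "tz": 0, "rx": 0, "ry": 0, "rz": 0}, {"tx": 25, "ty": -14, "tz": 0, "rx": 0, "ry": 0, "rz": 0}, {"tx": 25, "ty": -12, "tz": -20, "rx": 0, "ry": 0, "rz": 0}, {"tx": 15, "ty": -8, "tz": -35, "rx": 0, "ry": 0, "rz": 0}, {"tx": 0, "ty": 0, "tz": -40, "rx": 0, "ry": 0, "rz": 0}, {"tx": 0, "ty": 0, "tz": -40, "rx": 0, "ry": 0, "rz": 0}, {"tx": 0, "ty": 0, "tz": -35, "rx": 0, "ry": 0, "rz": 0}, {"tx": 0, "ty": 0, "tz": -20, "rx": 0, "ry": 0, "rz": 0}, {"tx": 0, "ty": 0, "tz": -7.6, "rx": 0, "ry": 0, "rz": 0}, {"tx": 0, "ty": 0, "tz": 0, "rx": 0, "ry": 0, "rz": 0}])

```text
time_s: 52.6
position: [630.5, -402.0, 53.8]
tcp_rot: [[0.001, -0.985, 0.175], [-0.0, 0.175, 0.985], [-1.0, -0.001, -0.0]]
ft_force: [-0.0, 0.6, 0.2]
width: 0.416
```

Call:
servo_tool(targets=[{"tx": 0, "ty": 0, "tz": 0, "rx": 0, "ry": 0, "rz": 0}, {"tx": 0, "ty": 0, "tz": 0, "rx": 0, "ry": 0, "rz": 0}, {"tx": 0, "ty": 0, "tz": 0, "rx": 0, "ry": 0, "rz": 0}, {"tx": 0, "ty": 0, "tz": 0, "rx": 0, "ry": 0, "rz": 0}, {"tx": 0, "ty": 0, "tz": 7, "rx": 0, "ry": 0, "rz": 0}, {"tx": 0, "ty": 0, "tz": 20, "rx": 0, "ry": 0, "rz": 0}, {"tx": 0, "ty": 0, "tz": 35, "rx": 0, "ry": 0, "rz": 0}, {"tx": 0, "ty": 0, "tz": 45, "rx": 0, "ry": 0, "rz": 0}, {"tx": 0, "ty": 0, "tz": 45, "rx": 0, "ry": 0, "rz": 0}, {"tx": 0, "ty": 0, "tz": 35, "rx": 0, "ry": 0, "rz": 0}], grip=0)

```text
time_s: 53.85
position: [630.2, -402.1, 244.0]
tcp_rot: [[0.002, -0.985, 0.175], [-0.001, 0.175, 0.985], [-1.0, -0.002, -0.001]]
ft_force: [-0.2, -0.1, -1.6]
width: 0.116
```

Call:
servo_tool(targets=[{"tx": -2.9, "ty": 25, "tz": 0, "rx": 0, "ry": 0, "rz": 0}, {"tx": -6, "ty": 50, "tz": 0, "rx": 0, "ry": 0, "rz": 0}, {"tx": -8, "ty": 60, "tz": 0, "rx": 0, "ry": 0, "rz": 0}, {"tx": -8, "ty": 60, "tz": 0, "rx": 0, "ry": 0, "rz": 0}, {"tx": -8, "ty": 60, "tz": 0, "rx": 0, "ry": 0, "rz": 0}, {"tx": -8, "ty": 60, "tz": 0, "rx": 0, "ry": 0, "rz": 0}, {"tx": -6, "ty": 52, "tz": 0, "rx": 0, "ry": 0, "rz": 0}, {"tx": -4, "ty": 35, "tz": 0, "rx": 0, "ry": 0, "rz": 0}, {"tx": -2, "ty": 17.5, "tz": 0, "rx": 0, "ry": 0, "rz": 0}, {"tx": 0, "ty": 0, "tz": 0, "rx": 0, "ry": 0, "rz": 0}])

```text
time_s: 55.1
position: [577.4, 18.0, 240.9]
tcp_rot: [[0.001, -0.985, 0.174], [0.0, 0.174, 0.985], [-1.0, -0.001, 0.0]]
ft_force: [0.3, -1.1, -1.0]
width: 0.122
```

Call:
servo_tool(targets=[{"tx": 0, "ty": 0, "tz": -15, "rx": 0, "ry": 0, "rz": 0}, {"tx": 0, "ty": 0, "tz": -25, "rx": 0, "ry": 0, "rz": 0}, {"tx": 0, "ty": 0, "tz": -25, "rx": 0, "ry": 0, "rz": 0}, {"tx": 0, "ty": 0, "tz": -18, "rx": 0, "ry": 0, "rz": 0}, {"tx": 0, "ty": 0, "tz": -10, "rx": 0, "ry": 0, "rz": 0}, {"tx": 0, "ty": 0, "tz": -3.5, "rx": 0, "ry": 0, "rz": 0}, {"tx": 0, "ty": 0, "tz": -1.8, "rx": 0, "ry": 0, "rz": 0}, {"tx": 0, "ty": 0, "tz": -0.7, "rx": 0, "ry": 0, "rz": 0}, {"tx": 0, "ty": 0, "tz": -0.6, "rx": 0, "ry": 0, "rz": 0}, {"tx": 0, "ty": 0, "tz": 0, "rx": 0, "ry": 0, "rz": 0}])

```text
time_s: 56.35
position: [577.4, 17.7, 140.7]
tcp_rot: [[0.0, -0.985, 0.175], [-0.0, 0.175, 0.985], [-1.0, -0.0, 0.0]]
ft_force: [0.3, 0.8, -1.0]
width: 0.12
```

Call:
servo_tool(targets=[{"tx": 0, "ty": 0, "tz": -0.4, "rx": 0, "ry": 0, "rz": 0}, {"tx": 0, "ty": 0, "tz": -0.3, "rx": 0, "ry": 0, "rz": 0}, {"tx": 0, "ty": 0, "tz": -0.3, "rx": 0, "ry": 0, "rz": 0}, {"tx": 0, "ty": 0, "tz": 0, "rx": 0, "ry": 0, "rz": 0}, {"tx": 0, "ty": 0, "tz": 0, "rx": 0, "ry": 0, "rz": 0}, {"tx": 0, "ty": 0, "tz": 0, "rx": 0, "ry": 0, "rz": 0}, {"tx": 0, "ty": 0, "tz": 0, "rx": 0, "ry": 0, "rz": 0}, {"tx": 0, "ty": 0, "tz": 0, "rx": 0, "ry": 0, "rz": 0}, {"tx": 0, "ty": 0, "tz": 0, "rx": 0, "ry": 0, "rz": 0}, {"tx": 0, "ty": 0, "tz": 0, "rx": 0, "ry": 0, "rz": 0}])

```text
time_s: 57.6
position: [577.8, 17.7, 140.5]
tcp_rot: [[0.001, -0.985, 0.175], [0.0, 0.175, 0.985], [-1.0, -0.001, 0.0]]
ft_force: [-3.3, 0.3, 11.8]
width: 0.12
```

Call:
servo_tool(targets=[{"tx": 0, "ty": 0, "tz": 0.5, "rx": 0, "ry": 0, "rz": 0}, {"tx": 0, "ty": 0, "tz": 0, "rx": 0, "ry": 0, "rz": 0}, {"tx": 0, "ty": 0, "tz": 0, "rx": 0, "ry": 0, "rz": 0}, {"tx": 0, "ty": 0, "tz": 6, "rx": 0, "ry": 0, "rz": 0}, {"tx": 0, "ty": 0, "tz": 20, "rx": 0, "ry": 0, "rz": 0}, {"tx": 0, "ty": 0, "tz": 35, "rx": 0, "ry": 0, "rz": 0}, {"tx": 0, "ty": 0, "tz": 40, "rx": 0, "ry": 0, "rz": 0}, {"tx": -5, "ty": -20, "tz": 30, "rx": 0, "ry": 0, "rz": 0}, {"tx": -5, "ty": -35, "tz": 20, "rx": 0, "ry": 0, "rz": 0}, {"tx": 0, "ty": -23, "tz": 0, "rx": 0, "ry": 0, "rz": 0}], grip=25)

```text
time_s: 58.85
position: [567.5, -62.0, 293.3]
tcp_rot: [[0.003, -0.984, 0.176], [-0.0, 0.176, 0.984], [-1.0, -0.003, 0.001]]
ft_force: [0.6, 0.6, 0.1]
width: 0.293
```

Call:
servo_tool(targets=[{"tx": 0, "ty": 0, "tz": 0, "rx": 0, "ry": 0, "rz": 0}, {"tx": 0, "ty": 0, "tz": 0, "rx": 0, "ry": 0, "rz": 0}, {"tx": 0, "ty": 0, "tz": 0, "rx": 0, "ry": 0, "rz": 0}, {"tx": 0, "ty": 0, "tz": 0, "rx": 0, "ry": 0, "rz": 0}, {"tx": 0, "ty": 0, "tz": 0, "rx": 0, "ry": 0, "rz": 0}, {"tx": 0, "ty": 0, "tz": 0, "rx": 0, "ry": 0, "rz": 0}, {"tx": 0, "ty": 0, "tz": 0, "rx": 0, "ry": 0, "rz": 0}, {"tx": 0, "ty": 0, "tz": 0, "rx": 0, "ry": 0, "rz": 0}, {"tx": 0, "ty": 0, "tz": 0, "rx": 0, "ry": 0, "rz": 0}, {"tx": 0, "ty": 0, "tz": 0, "rx": 0, "ry": 0, "rz": 0}], grip=0)

```text
time_s: 60.1
position: [567.3, -60.3, 291.1]
tcp_rot: [[0.0, -0.985, 0.175], [-0.0, 0.175, 0.985], [-1.0, -0.0, -0.0]]
ft_force: [0.1, -1.1, -0.5]
width: 0.001
```

```bash
python3 - <<'E'
from h import *
np.set_printoptions(precision=1,suppress=True)
s=snap('wrist'); o=r.observe(); print(o['position'],o['time_s'],o['q']); im=s['img'].copy()
a=np.radians(np.arange(0,360,3)); c=np.array([539.8,4.1,80])
for R,dz,col in((66,45,(255,0,0)),(36,0,(0,255,0))):
    for q in proj(s,c+np.c_[R*np.cos(a),R*np.sin(a),0*a+dz]):
        y,x=np.round(q).astype(int)
        if 0<=y<420 and 0<=x<560: im[y,x]=col
for x,y in((539.8,4.1),(577.4,17.7),(570.4,-21.7),(509.2,29.9),(502.2,-9.5)):
    q=proj(s,[x,y,170])[0].round().astype(int); cv2.circle(im,(int(q[1]),int(q[0])),4,(255,0,255),1)
save(s,'w8',im)
for d in r.find_in('toggle_tip','wrist'): print(d['score'],d['location'],unproj(s,d['location'],130)[0])
t=snap('top'); 
for n in ('toggle_tip','bottle0'):
  for d in r.find_in(n,'top'): print(n,d['score'],d['location'],unproj(t,d['location'],130 if n[0]=='t' else 45)[0])
E
```

```text
[567.4 -60.3 291.1] 60.15 [-19.3  16.6  27.5  97.1  -8.1  68.4  90.2]
0.7 [79.8, 495.8] [506.3 122.9 130. ]
toggle_tip 0.53 [233.1, 221.4] [503.4 125.8 130. ]
bottle0 0.55 [229.6, 256.5] [520.7  34.8  45. ]
bottle0 0.52 [196.3, 376.8] [ 612.3 -309.5   45. ]
bottle0 0.49 [212.3, 260.7] [569.5  22.6  45. ]
```

View pics/w8.png

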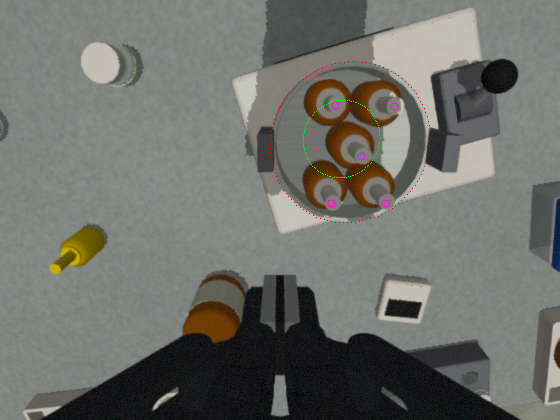

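All five bottles sit at their honeycomb slots, with stoppers at the predicted marks. The carrier is centred, and no amber bottle is left on the bench. The toggle ball is at about pixel (77,499). I'll go to its −x side with the fingers shut.

Call:
servo_tool(targets=[{"tx": -9, "ty": 15, "tz": 0, "rx": 0, "ry": 0, "rz": 0}, {"tx": -20, "ty": 30, "tz": 0, "rx": 0, "ry": 0, "rz": 0}, {"tx": -24, "ty": 40, "tz": 0, "rx": 0, "ry": 0, "rz": 0}, {"tx": -24, "ty": 40, "tz": 0, "rx": 0, "ry": 0, "rz": 0}, {"tx": -20, "ty": 35, "tz": 0, "rx": 0, "ry": 0, "rz": 0}, {"tx": -15, "ty": 21, "tz": 0, "rx": 0, "ry": 0, "rz": 0}, {"tx": 0, "ty": 0, "tz": -20, "rx": 0, "ry": 0, "rz": 0}, {"tx": 0, "ty": 0, "tz": -35, "rx": 0, "ry": 0, "rz": 0}, {"tx": 0, "ty": 0, "tz": -30, "rx": 0, "ry": 0, "rz": 0}, {"tx": 0, "ty": 0, "tz": -15, "rx": 0, "ry": 0, "rz": 0}])

```text
time_s: 61.6
position: [454.3, 121.1, 189.9]
tcp_rot: [[-0.001, -0.985, 0.174], [-0.001, 0.174, 0.985], [-1.0, 0.001, -0.001]]
ft_force: [0.2, -0.3, 0.3]
width: -0.001
```

Call:
servo_tool(targets=[{"tx": 0, "ty": 0, "tz": -20, "rx": 0, "ry": 0, "rz": 0}, {"tx": 0, "ty": 0, "tz": -25, "rx": 0, "ry": 0, "rz": 0}, {"tx": 0, "ty": 0, "tz": -20, "rx": 0, "ry": 0, "rz": 0}, {"tx": 0, "ty": 0, "tz": -8, "rx": 0, "ry": 0, "rz": 0}, {"tx": 0, "ty": 0, "tz": 0, "rx": 0, "ry": 0, "rz": 0}, {"tx": 0, "ty": 0, "tz": 0, "rx": 0, "ry": 0, "rz": 0}, {"tx": 0, "ty": 0, "tz": 0, "rx": 0, "ry": 0, "rz": 0}, {"tx": 0, "ty": 0, "tz": 0, "rx": 0, "ry": 0, "rz": 0}, {"tx": 0, "ty": 0, "tz": 0, "rx": 0, "ry": 0, "rz": 0}, {"tx": 0, "ty": 0, "tz": 0, "rx": 0, "ry": 0, "rz": 0}])

```text
time_s: 62.85
position: [455.3, 120.7, 118.1]
tcp_rot: [[0.0, -0.985, 0.175], [-0.0, 0.175, 0.985], [-1.0, -0.0, -0.0]]
ft_force: [-0.1, 0.4, -0.7]
width: 0.003
```

Call:
servo_tool(targets=[{"tx": 8, "ty": 0.8, "tz": 0, "rx": 0, "ry": 0, "rz": 0}, {"tx": 10, "ty": 1, "tz": 0, "rx": 0, "ry": 0, "rz": 0}, {"tx": 8, "ty": 1, "tz": 0, "rx": 0, "ry": 0, "rz": 0}, {"tx": 8, "ty": 1, "tz": 0, "rx": 0, "ry": 0, "rz": 0}, {"tx": 8, "ty": 1, "tz": 0, "rx": 0, "ry": 0, "rz": 0}, {"tx": 8, "ty": 1, "tz": 0, "rx": 0, "ry": 0, "rz": 0}, {"tx": 8, "ty": 1, "tz": 0, "rx": 0, "ry": 0, "rz": 0}, {"tx": 6, "ty": 0.6, "tz": 0, "rx": 0, "ry": 0, "rz": 0}, {"tx": 4, "ty": 0.4, "tz": 0, "rx": 0, "ry": 0, "rz": 0}, {"tx": 0, "ty": 0, "tz": 0, "rx": 0, "ry": 0, "rz": 0}])

```text
time_s: 64.1
position: [523.5, 128.4, 118.0]
tcp_rot: [[0.0, -0.985, 0.175], [-0.0, 0.175, 0.985], [-1.0, -0.0, -0.0]]
ft_force: [-0.6, -0.7, -0.8]
width: 0.004
```

Call:
servo_tool(targets=[{"tx": 2, "ty": 0.2, "tz": 0, "rx": 0, "ry": 0, "rz": 0}, {"tx": 2, "ty": 0.2, "tz": 0, "rx": 0, "ry": 0, "rz": 0}, {"tx": 1.5, "ty": 0.2, "tz": 0, "rx": 0, "ry": 0, "rz": 0}, {"tx": 1, "ty": 0.1, "tz": 0, "rx": 0, "ry": 0, "rz": 0}, {"tx": 0.7, "ty": 0, "tz": 0, "rx": 0, "ry": 0, "rz": 0}, {"tx": 0, "ty": 0, "tz": 0, "rx": 0, "ry": 0, "rz": 0}, {"tx": 0, "ty": 0, "tz": 0, "rx": 0, "ry": 0, "rz": 0}, {"tx": 0, "ty": 0, "tz": 0, "rx": 0, "ry": 0, "rz": 0}, {"tx": 0, "ty": 0, "tz": 0, "rx": 0, "ry": 0, "rz": 0}, {"tx": 0, "ty": 0, "tz": 0, "rx": 0, "ry": 0, "rz": 0}])

```text
time_s: 65.35
position: [530.6, 129.2, 118.1]
tcp_rot: [[0.0, -0.985, 0.175], [-0.0, 0.175, 0.985], [-1.0, -0.0, -0.0]]
ft_force: [-1.5, 0.9, -0.8]
width: -0.0
```

Call:
servo_tool(targets=[{"tx": 1, "ty": 0.1, "tz": 0, "rx": 0, "ry": 0, "rz": 0}, {"tx": 1, "ty": 0.1, "tz": 0, "rx": 0, "ry": 0, "rz": 0}, {"tx": 0.7, "ty": 0.1, "tz": 0, "rx": 0, "ry": 0, "rz": 0}, {"tx": 0.5, "ty": 0, "tz": 0, "rx": 0, "ry": 0, "rz": 0}, {"tx": 0, "ty": 0, "tz": 0, "rx": 0, "ry": 0, "rz": 0}, {"tx": 0, "ty": 0, "tz": 0, "rx": 0, "ry": 0, "rz": 0}, {"tx": 0, "ty": 0, "tz": 0, "rx": 0, "ry": 0, "rz": 0}, {"tx": 0, "ty": 0, "tz": 0, "rx": 0, "ry": 0, "rz": 0}, {"tx": 0, "ty": 0, "tz": 0, "rx": 0, "ry": 0, "rz": 0}, {"tx": 0, "ty": 0, "tz": 0, "rx": 0, "ry": 0, "rz": 0}])

```text
time_s: 66.6
position: [532.2, 129.4, 117.7]
tcp_rot: [[-0.003, -0.985, 0.175], [-0.0, 0.175, 0.985], [-1.0, 0.003, -0.001]]
ft_force: [-13.1, -2.5, 6.7]
width: -0.002
```

The lever is against its stop: 13 N at x=532, where I predicted 531. Back off, rise and check.

Call:
servo_tool(targets=[{"tx": -5, "ty": -0.5, "tz": 0, "rx": 0, "ry": 0, "rz": 0}, {"tx": -20, "ty": -2, "tz": 0, "rx": 0, "ry": 0, "rz": 0}, {"tx": -30, "ty": -2, "tz": 5, "rx": 0, "ry": 0, "rz": 0}, {"tx": -15, "ty": 0, "tz": 30, "rx": 0, "ry": 0, "rz": 0}, {"tx": 0, "ty": 0, "tz": 45, "rx": 0, "ry": 0, "rz": 0}, {"tx": 0, "ty": 0, "tz": 50, "rx": 0, "ry": 0, "rz": 0}, {"tx": 15, "ty": -15, "tz": 35, "rx": 0, "ry": 0, "rz": 0}, {"tx": 30, "ty": -30, "tz": 10, "rx": 0, "ry": 0, "rz": 0}, {"tx": 30, "ty": -40, "tz": 0, "rx": 0, "ry": 0, "rz": 0}, {"tx": 30, "ty": -40, "tz": 0, "rx": 0, "ry": 0, "rz": 0}])

```text
time_s: 67.85
position: [569.8, -1.2, 293.6]
tcp_rot: [[0.002, -0.985, 0.174], [0.0, 0.174, 0.985], [-1.0, -0.002, 0.0]]
ft_force: [0.2, 0.5, 0.7]
width: -0.0
```

Call:
servo_tool(targets=[{"tx": 15, "ty": -30, "tz": 0, "rx": 0, "ry": 0, "rz": 0}, {"tx": 5, "ty": -20, "tz": 0, "rx": 0, "ry": 0, "rz": 0}, {"tx": 0, "ty": 0, "tz": 0, "rx": 0, "ry": 0, "rz": 0}, {"tx": 0, "ty": 0, "tz": 0, "rx": 0, "ry": 0, "rz": 0}, {"tx": 0, "ty": 0, "tz": 0, "rx": 0, "ry": 0, "rz": 0}, {"tx": 0, "ty": 0, "tz": 0, "rx": 0, "ry": 0, "rz": 0}, {"tx": 0, "ty": 0, "tz": 0, "rx": 0, "ry": 0, "rz": 0}, {"tx": 0, "ty": 0, "tz": 0, "rx": 0, "ry": 0, "rz": 0}, {"tx": 0, "ty": 0, "tz": 0, "rx": 0, "ry": 0, "rz": 0}, {"tx": 0, "ty": 0, "tz": 0, "rx": 0, "ry": 0, "rz": 0}])

```text
time_s: 69.1
position: [588.7, -50.0, 293.0]
tcp_rot: [[-0.0, -0.985, 0.175], [-0.0, 0.175, 0.985], [-1.0, 0.0, -0.0]]
ft_force: [0.3, -0.2, 0.9]
width: 0.004
```

```bash
python3 - <<'E'
from h import *
np.set_printoptions(precision=1,suppress=True)
s=snap('wrist'); print(r.observe()['position'],r.observe()['time_s'])
for d in r.find_in('toggle_tip','wrist'): print(d['score'],d['location'],unproj(s,d['location'],130)[0])
t=snap('scene')
im=s['img'].copy()
for p in([555.4,131.4,130],[498,125.4,130]):
    q=proj(s,p)[0].round().astype(int); cv2.circle(im,(int(q[1]),int(q[0])),4,(255,0,255),1)
cv2.imwrite('pics/fin.png',np.hstack([cv2.resize(im,(400,300)),cv2.resize(t['img'][100:340,60:380],(400,300))])[:,:,::-1])
E
```

```text
[588.7 -50.  293. ] 69.15
0.56 [113.1, 482.3] [551.8 123.  130. ]
```

View pics/fin.png

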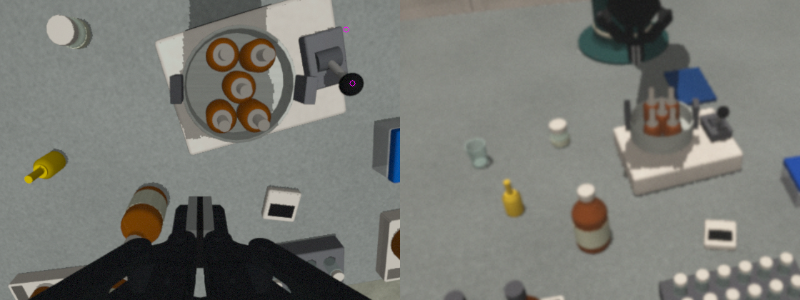

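The ball sits exactly on the predicted "on" mark at half-scale (352,83). All five bottles are upright in the carrier, and the jar, beaker, solvent and yellow bottle are standing. Handing in.

```bash
python3 -c "
from rig import r
print(r.sign_off(), r.observe()['time_s'])"
```

```text
the job is handed in; nothing more can be done
the job is handed in; nothing more can be done
```

I finished the job and handed it in at about 69 s of the 210 s allowed; the hand-in gave no verdict.

- **Carrier:** I lifted it by its -y lug, set it on the drive head and let go. It was level and within about 1–2 mm of centre on the camera overlay.
- **Bottles:** Five amber bottles were present and all are in: one in the middle and four at honeycomb slots 40 mm out. Each was lowered until the wrist felt the carrier floor (7–13 N) and only then released. One bottle had been knocked about 3 cm during the run, so I found it again and packed it last.
- **Toggle:** I pushed it over last, until it met its stop at about 13 N.

**Last checks:** In the final wrist and scene pictures all five bottles stand upright in the carrier and the toggle ball sits on the predicted "on" point. The jar, beaker, solvent bottle and yellow look-alike are all still standing, and the arm is clear of everything.

**Disagreements:**
- The scene camera put the drive head about 11 mm off from the other two views, because its fit included the disc's side. I used the wrist view, which matched the disc's known size.
- The network's final toggle-tip reading (551.8, 123.0) is about 9 mm from the predicted point (555.4, 131.4), although in the picture the ball lies on the mark.

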